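# Sort out the solid plunger on the balance and seat it in the nest

### The job

One of the two identical-looking steel plungers is hollow. Set them gently in the two opposite pans of the balance, one in each, let go and see which side drops; then take the plunger from the side that dropped and, feeling gently for the hole of the stiff sliding socket block in the nest, seat it upright with its shank fully home and its collar down on the block, and let go. Leave the lighter plunger in its pan, push neither the balance nor the nest hard, and leave the other things on the bench where they are.

Things in the scene. Friction and masses are not known exactly. Their poses are not given: they have to be found in the camera images.
- plunger_a: steel valve plunger, 50 mm tall, upright: shank 26 mm diameter, 26 mm long (1 mm chamfer at the foot), on it a collar 34 mm diameter, 24 mm high. Origin: centre of the foot; z along the axis, towards the collar. 0.15 to 0.30 kg; one of the two, a or b, is solid, the other hollow and at least 70 g lighter; nothing outside shows which.
- plunger_b: steel valve plunger, 50 mm tall, upright: shank 26 mm diameter, 26 mm long (1 mm chamfer at the foot), on it a collar 34 mm diameter, 24 mm high. Origin: centre of the foot; z along the axis, towards the collar. 0.15 to 0.30 kg; one of the two, a or b, is solid, the other hollow and at least 70 g lighter; nothing outside shows which.
- balance: beam balance, fixed. Origin: centre of the underside of its base (120 mm in x, 130 mm in y, 12 mm high); z up. At the middle two cheeks (16 to 24 mm either side in x, 36 mm long in y) stand 78 mm high. The beam lies along y, pivots about the x axis 65 mm above the bench, and has an open round pan 110 mm out on either side. Bears 30 N at most.
- beam (a joint): beam angle, rad: positive = the left (+y of balance) pan is down, negative = the right pan is down; stops at -0.1 and +0.1 (pan then 11 mm lower than level). Damped: it takes about a second to tip to the heavier side; the empty beam stays about anywhere. A plunger standing in a pan leans with the beam (by up to 0.1 rad).
- pan_left (a point): centre of the floor of the pan on the +y side of the balance; moves with the beam. Pan: 54 mm inside diameter, rim 6 mm above the floor, outside diameter 60 mm.
- pan_right (a point): centre of the floor of the pan on the -y side of the balance; moves with the beam; same pan.
- nest: nest, fixed: bed plate 120 mm in x, 130 mm in y, 10 mm thick, with two guide rails along y (36 to 50 mm either side in x, tops 30 mm above the bench) and a sliding socket block between them. Origin: centre of the underside of the bed; z up. Bears 30 N at most. Plunger home: foot 14 mm above the bench, collar resting on the block.
- slide_mid (a point): fixed point of the nest: middle of the socket block's travel, at the height of its top, 40 mm above the bench. The block (70 mm in x, 60 in y) has an upright hole 27.4 mm diameter, 1 mm chamfer, 30 mm deep, on the centre line in x but, unmeasured, 0 to 12 mm from this point along the nest's +y or -y: look or feel for it. The slide is stiff (8 N moves it) and stays put.
- bin: red open-fronted parts bin, 150 x 100 x 75 mm, loose; origin under its centre. Leave alone.
- flange: dark steel flange ring, 90 mm outside, 48 mm inside diameter, 16 mm high, loose; origin under its centre. Leave alone.
- spanner: spanner, 170 mm long along its x, loose, lying flat. Leave alone.
Not all that is in view belongs to the job. What is shaped like the plunger_a but red is not meant.

How it is judged:
On the way:
1. both plungers stand in opposite pans, let go, and the beam has dropped to the heavier side (over 0.06 rad) (((distance between plunger_a and pan_left below 0.018 m and angle between each of plunger_a, plunger_b's own z axis and vertical below 0.2 rad and distance between plunger_b and pan_right below 0.018 m and value of joint beam above 0.06 rad) or (distance between plunger_a and pan_right below 0.018 m and angle between each of plunger_a, plunger_b's own z axis and vertical below 0.2 rad and distance between plunger_b and pan_left below 0.018 m and value of joint beam below -0.06 rad)) and contact force between the arm and plunger_a below 0.1 N and contact force between the arm and plunger_b below 0.1 N), for 0.3 s.
At the end, for the whole second after the job is handed in: The heavier plunger stands in the socket block of the nest, let go and at rest, foot within 2 mm of fully home (14 mm over the bench), within 3 mm of the nest's centre line, upright within 0.05 rad; the lighter one stands let go in either pan (foot within 18 mm of the pan's centre) at rest (z of plunger_a in the frame of nest between 0.01 and 0.016 m and x of plunger_a in the frame of nest between -0.003 and 0.003 m and y of plunger_a in the frame of nest between -0.016 and 0.016 m and angle between plunger_a's own z axis and vertical below 0.05 rad and linear speed of each of plunger_a, plunger_b below 0.02 m/s and ((distance between plunger_b and pan_left below 0.018 m and angle between plunger_b's own z axis and vertical below 0.2 rad) or (distance between plunger_b and pan_right below 0.018 m and angle between plunger_b's own z axis and vertical below 0.2 rad)) and contact force between the arm and plunger_a below 0.1 N and contact force between the arm and plunger_b below 0.1 N); the robot touches nothing.
It fails at once if the balance is pushed with more than 30 N (contact force between balance and anything else above 30 N).
It fails at once if the nest or its socket block is pushed with more than 30 N (contact force between nest and anything else above 30 N).
It fails at once if a plunger is toppled (angle between any of plunger_a, plunger_b's own z axis and vertical above 0.6 rad).
It fails at once if the bin, the flange ring or the spanner is moved more than 20 mm (distance of any of bin, flange, spanner from where it was at the start of the episode above 0.02 m).
It also fails if it takes over 72 s, if anything falls off the work surface, if the arm or the gripper's body presses on something with over 40 N, if the wrist force passes 120 N, or if a joint passes its speed limit or range.

### The arm

A 6-joint arm with a two-finger parallel gripper is mounted at the origin on the work surface. World frame = base frame: x ahead of the robot, y to its left, z up, the work surface at z = 0. Lengths are in m, angles in rad, forces in N, time in s.
With the tool pointing down it reaches from about 0.325 to 0.775 m from the base axis. Payload 9.3 kg.
Tool frame: the origin (TCP) lies on the centre line of the jaws, within the pads' length; the fingertips stand 19 mm ahead of it and the grasp point (between the pads) is the TCP; z points along the fingers, y is the direction in which the jaws open and shut (so a half turn about z gives the same grasp; the last joint's range is limited). The gripper opens to 85 mm and grips with 20 to 120 N. Pads are 22 mm wide; open, the fingers measure 114 mm over their backs; the gripper's body (76 mm by 85 mm) begins 54 mm behind the grasp point. The pads swing forward as they close: fully open they stand 13 mm farther back than shut.
Start: joints at [1.15, 0.259, 0.021, 1.334, 0, 1.418], TCP at [0.146, 0.53, 0.25] pointing down, gripper open.
Joint ranges: [-3.04, 3.04], [-0.91, 1.82], [-1.04, 1.36], [-1.92, 1.95], [-1.52, 1.45], [-3.14, 3.14]. Speed limits (rad/s): [2.22, 2.22, 2.79, 3.14, 3.14, 3.14].

### API

Orientations are given as [roll, pitch, yaw] about the fixed x, y, z axes, in that order (R = Rz(yaw) Ry(pitch) Rx(roll)).
In Python, from bench import read_state, read_camera, hand_in gives the robot as it stands.
- The arm moves only by the shell command python3 -m handwheel 'ROWS'. ROWS is a JSON object of lists of equal length, an entry for each row: "claw": the closure, from 0 (fully open) to 1 (shut); "dp": the shift along the world's x, y, z in m, a list of three; "twist": the turn about the world's z in degrees. In form: {"claw": [claw, ...], "dp": [[tx, ty, tz], ...], "twist": [twist, ...]}. A call has exactly 5 rows; each row shifts and turns the commanded pose from where the row before left it; what a row does not reach is not made up. A row lasts 1/12 s, in which the tool goes at most 41.7 mm and 7.16 degrees, less where a joint would pass 70% of its speed; a pose out of reach is approached as far as the arm can. A call is refused whole if a number of a shift passes 0.0417 or a number of a turn 7.16, either way. A call with a gripper value outside its range is refused whole. The fingers move at their own pace and stop on an object; the grip force is fixed at half the most. Time passes only in rows, so rows that do not move let the fingers close, or fill a call up. It gives the time, the measured TCP pose, the force and the opening at its end, in the units of the state.
- read_state(): the state, without advancing time (a new reading comes with each control period).
- read_camera(name): name is "side" or "top"; returns a dict with "frame" (384x512x3 uint8, red, green, blue), "range_z" (384x512 float32, m along the optical axis (not along the pixel's ray), 0 where there is no reading), "intrinsics" (3x3 intrinsics, pixels), "rvec" (rotation vector, rad) and "tvec" (3), from world to camera coordinates, as OpenCV has them. Camera axes: x right, y down, z forward; pixel columns grow to the right and rows downward; lengths in m; the calibration is good to about 2 mm. A picture is of the moment at which its call begins.
- hand_in(): hands the job in, once; it reports no verdict.
The state is a dict: "clock": time; "joints": joint angles; "joint_velocities": joint speeds; "joint_torque": joint torques, N m; "tool_pos": TCP position; "ee_rot": TCP orientation; "force": force on the tool from outside, world axes, zero at the start; "moment": the same for the moment, N m; "finger_gap": finger opening in m.
Only numpy, scipy, OpenCV 4.12 (cv2) and the standard library are available. Lean on these libraries where they do the work, as an engineer would, in place of code of your own. Each camera call takes 0.05 s, during which the arm holds its last target.

## Working session

There is one attempt and no reset: what is moved stays moved. The work goes in short steps, Python scripts to look and compute and a shell command to move; the robot and the scene stay as the last step left them, time stands still between calls to the robot, and variables do not carry over. Pictures are saved under pics/ and viewed, and the job is handed in when it is done.

```bash
mkdir -p pics; ls
cat > h.py <<'E'
import numpy as np,cv2
from bench import read_state,read_camera
def cam(n):
    c=read_camera(n); return c
def px2w(c,u,v,z=None):
    K=np.array(c['intrinsics']);R=cv2.Rodrigues(np.array(c['rvec'],float))[0];t=np.array(c['tvec'],float).ravel()
    d=np.linalg.inv(K)@np.array([u,v,1.0])
    o=-R.T@t; w=R.T@d
    if z is None:
        return o+w*c['range_z'][int(round(v)),int(round(u))]
    return o+w*((z-o[2])/w[2])
def w2px(c,p):
    q,_=cv2.projectPoints(np.array(p,float).reshape(-1,1,3),np.array(c['rvec'],float),np.array(c['tvec'],float),np.array(c['intrinsics'],float),None)
    return q.reshape(-1,2)
def save(c,name,crop=None,s=1):
    im=c['frame'][...,::-1]
    if crop: x0,y0,x1,y1=crop; im=im[y0:y1,x0:x1]
    cv2.imwrite('pics/'+name,cv2.resize(im,None,fx=s,fy=s,interpolation=cv2.INTER_CUBIC))
E
python3 - <<'E'
from h import *
import pickle
for n in('top','side'):
    c=cam(n);save(c,n+'0.png',s=1.5);pickle.dump(c,open(n+'0.pkl','wb'))
    R=cv2.Rodrigues(np.array(c['rvec'],float))[0];print(n,-R.T@np.array(c['tvec']).ravel(),R[2],c['intrinsics'])
print(read_state())
E
```

```text
pics
top [ 0.52315276 -0.0062815   1.05837573] [ 9.26399458e-02 -1.94755331e-04 -9.95699655e-01] [[422.536949     0.         262.56124714]
 [  0.         422.536949   204.91425025]
 [  0.           0.           1.        ]]
side [ 0.48077198 -0.64652387  0.60762621] [ 0.14516965  0.76222299 -0.63082635] [[364.5530416    0.         256.60693628]
 [  0.         364.5530416  198.16108936]
 [  0.           0.           1.        ]]
{'clock': 0.1, 'joints': array([1.15041015e+00, 2.59091573e-01, 2.08228723e-02, 1.33370699e+00,
       8.18201347e-06, 1.41822070e+00]), 'joint_velocities': array([-0.00036679, -0.00208426,  0.0020904 ,  0.00045614,  0.00222656,
        0.00047736]), 'joint_torque': array([ 6.55336917e-03, -5.56691766e+01,  3.45069981e+01,  1.16687897e-02,
       -1.02041854e-04,  4.40945269e-05]), 'tool_pos': array([0.14543048, 0.5301725 , 0.24974488]), 'ee_rot': array([-3.14042824e+00, -1.87331332e-04,  2.87378198e+00]), 'force': array([-0.18047416, -1.48323002,  0.77548514]), 'moment': array([0.03205261, 0.01037725, 0.05067647]), 'finger_gap': 0.08556332528766146}
```

View pics/top0.png

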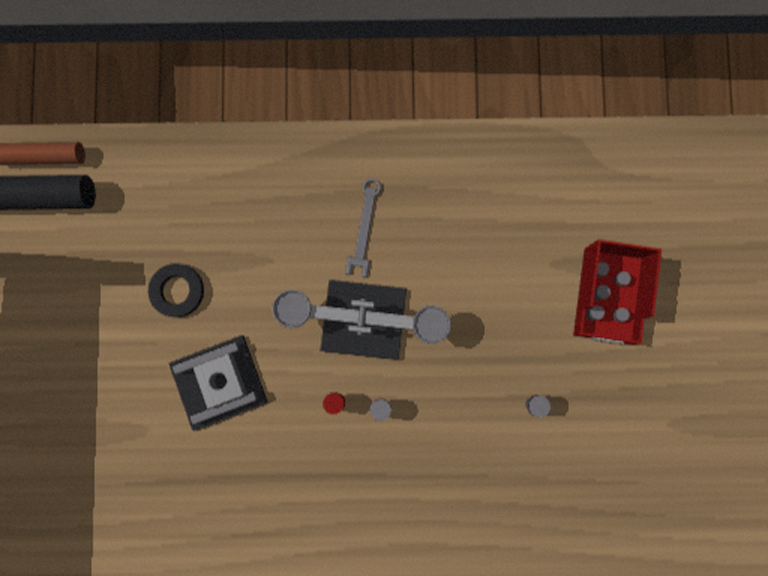

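View pics/side0.png

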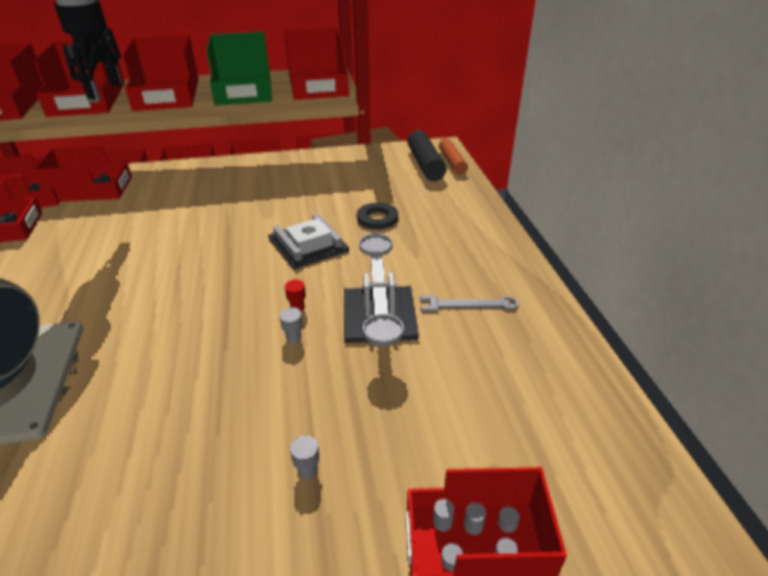

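The top view shows the grey plungers at about (380,409) and (540,406) and the red decoy at (334,403). The pans are at (293,309) and (432,324), and the nest hole is at (218,381), all in 1.5x pixels. I'll enlarge these.

Run:
```python
from h import *
import pickle
c=pickle.load(open('top0.pkl','rb'))
save(c,'c1.png',(100,215,190,295),8)
save(c,'c2.png',(175,180,305,245),6)
save(c,'c3.png',(205,250,375,290),4.7)
im=c['range_z']
for u,v in[(253,273),(360,271),(222,268),(195,206),(288,216),(140,254),(145,254),(145,243)]: print(u,v,px2w(c,u,v))
```

```text
253 273 [0.45567221 0.01853218 0.0473653 ]
360 271 [ 0.45681998 -0.23432231  0.04982055]
222 268 [0.46839888 0.09199131 0.04602177]
195 206 [0.61482582 0.15213264 0.07076655]
288 216 [ 0.58820775 -0.06575732  0.06900667]
140 254 [0.50403995 0.29075821 0.03329123]
145 254 [0.50344312 0.28490615 0.01096492]
145 243 [0.53023555 0.27693726 0.04067637]
```

View pics/c1.png

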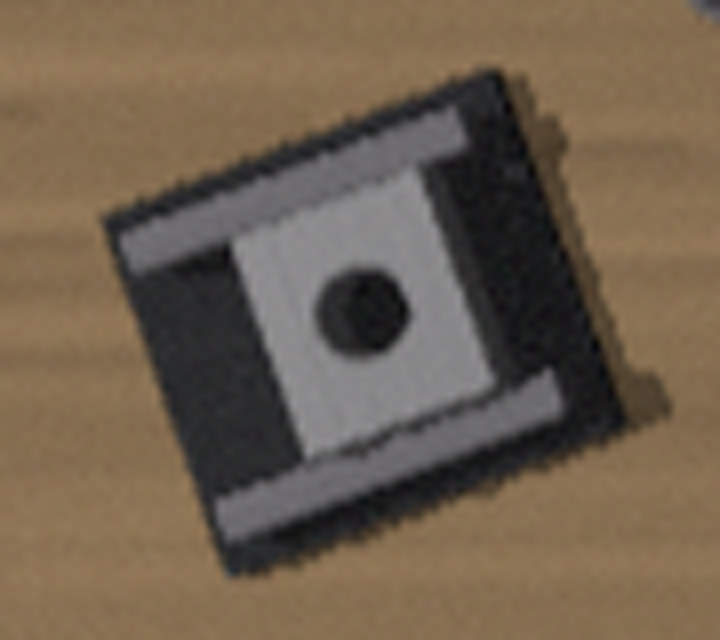

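View pics/c2.png

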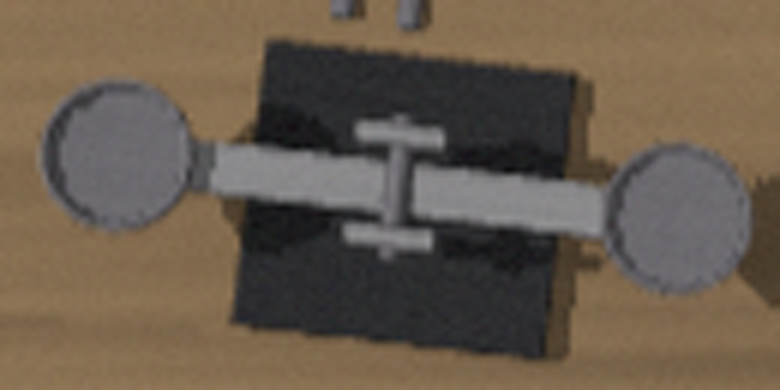

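View pics/c3.png

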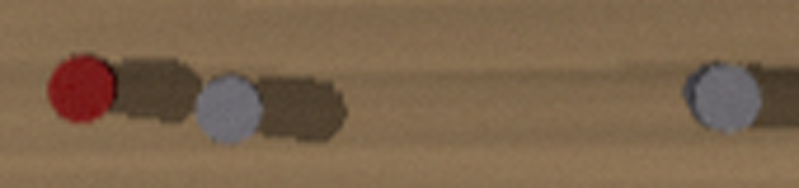

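The hole centre is at about (363,313) in c1, with the bed corners clear. In c2 the pans are at (117,155) and (677,219). In c3 the plungers are at (229,109) and (727,98), and the red decoy is at (82,89).

Run:
```python
from h import *
import pickle
c=pickle.load(open('top0.pkl','rb'))
def P(x,y,s,x0,y0,z): return px2w(c,(x+.5)/s-.5+x0,(y+.5)/s-.5+y0,z)
np.set_printoptions(precision=4,suppress=True)
cs=np.array([P(x,y,8,100,215,.01) for x,y in[(105,215),(493,70),(628,425),(235,577)]])
print('nest corners\n',cs,cs.mean(0)); 
for a,b in[(0,1),(3,2),(0,3),(1,2)]:
    d=cs[b]-cs[a];print(np.linalg.norm(d),np.degrees(np.arctan2(d[1],d[0])))
print('hole',P(363.5,313.5,8,100,215,.04))
blk=np.array([P(x,y,8,100,215,.04) for x,y in[(232,238),(420,168),(495,382),(308,458)]]);print('blk',blk.mean(0))
cs=np.array([P(x,y,6,175,180,.012) for x,y in[(268,40),(578,73),(548,356),(233,322)]])
print('bal',cs.mean(0))
for a,b in[(0,1),(3,2),(0,3),(1,2)]:
    d=cs[b]-cs[a];print(np.linalg.norm(d),np.degrees(np.arctan2(d[1],d[0])))
# pan floor depth
for (x,y) in[(117,155),(677,219)]:
    u,v=(x+.5)/6-.5+175,(y+.5)/6-.5+180
    zs=[px2w(c,u+i,v+j)[2] for i in range(-6,7,2) for j in range(-6,7,2)]
    zf=np.median(zs);print('pan floor z',zf,zs[:5],'rim centre',px2w(c,u,v,zf+.006))
for n,x,y in[('mid',229,109),('right',727,98),('red',82,89)]:
    print(n,P(x,y,4.7,205,250,.05))
print('red/bin, flange z check')
```

```text
nest corners
 [[0.5355 0.3654 0.01  ]
 [0.5785 0.2458 0.01  ]
 [0.4688 0.2035 0.01  ]
 [0.4245 0.3236 0.01  ]] [0.5018 0.2846 0.01  ]
0.12714284191026848 -70.19574518919715
0.12805046706630646 -69.74165612653749
0.11863200165779322 -159.3631273062293
0.11763398942156808 -158.91586980505932
hole [0.5046 0.2768 0.04  ]
blk [0.5053 0.2768 0.04  ]
bal [0.6025 0.0439 0.012 ]
0.12976000169774934 -96.97065567263203
0.13051917732194682 -96.98367150504596
0.11791963960739296 172.67831419633012
0.11794708216703222 173.04718519822404
pan floor z 0.07087818953993974 [np.float64(0.06946975912067488), np.float64(0.07191512322752813), np.float64(0.06844715958932768), np.float64(0.06896814354205394), np.float64(0.07087818953993974)] rim centre [0.6157 0.1533 0.0769]
pan floor z 0.06750524718856488 [np.float64(0.06724958169895845), np.float64(0.06848691585324629), np.float64(0.06368255017248581), np.float64(0.0697036419169742), np.float64(0.06584241979598182)] rim centre [ 0.5877 -0.0641  0.0735]
mid [0.4563 0.0177 0.05  ]
right [ 0.4581 -0.2326  0.05  ]
red [0.4673 0.0915 0.05  ]
red/bin, flange z check
```

```bash
python3 -m handwheel '{"claw":[0.3,0.3,0.3,0.3,0.3],"dp":[[0.0207,-0.0342,0],[0.0207,-0.0342,0],[0.0207,-0.0342,0],[0.0207,-0.0342,0],[0.0207,-0.0342,0]],"twist":[1.66,1.66,1.66,1.66,1.66]}'
python3 -m handwheel '{"claw":[0.3,0.3,0.3,0.3,0.3],"dp":[[0.0207,-0.0342,0],[0.0207,-0.0342,0],[0.0207,-0.0342,0],[0.0207,-0.0342,0],[0.0207,-0.0342,0]],"twist":[0,0,0,0,0]}'
python3 -m handwheel '{"claw":[0.3,0.3,0.3,0.3,0.3],"dp":[[0.0207,-0.0342,-0.02],[0.0207,-0.0342,-0.02],[0.0207,-0.0342,-0.02],[0.0207,-0.0342,-0.02],[0.0207,-0.0342,-0.02]],"twist":[0,0,0,0,0]}'
```

```text
clock: 0.52
tool_pos: [0.2492, 0.3577, 0.25]
ee_rot: [-3.141, -0.0, 3.021]
force: [0.9, 1.0, 0.1]
finger_gap: 0.0603
clock: 0.93
tool_pos: [0.3528, 0.1866, 0.2503]
ee_rot: [3.141, 0.0, 3.019]
force: [0.8, 0.8, 0.1]
finger_gap: 0.0596
clock: 1.35
tool_pos: [0.4494, 0.0271, 0.1562]
ee_rot: [3.142, 0.0, 3.018]
force: [1.1, 0.6, 0.5]
finger_gap: 0.0596
```

```bash
python3 -m handwheel '{"claw":[0.3,0.3,0.3,0.3,0.3],"dp":[[0,0,-0.015],[0,0,-0.015],[0,0,-0.01],[0,0,0],[0,0,0]],"twist":[0,0,0,0,0]}'
python3 - <<'E'
from h import *
c=cam('side');save(c,'s1.png',(130,100,330,250),4)
c=cam('top');save(c,'t1.png',(180,200,330,300),5);print(read_state()['tool_pos'])
print(w2px(c,[read_state()['tool_pos']]))
E
```

```text
clock: 1.77
tool_pos: [0.4487, 0.029, 0.1168]
ee_rot: [-3.142, -0.001, 3.019]
force: [-0.3, -0.1, 0.5]
finger_gap: 0.0595
[0.44930879 0.02909239 0.1177134 ]
[[247.48004131 278.16099056]]
```

View pics/s1.png

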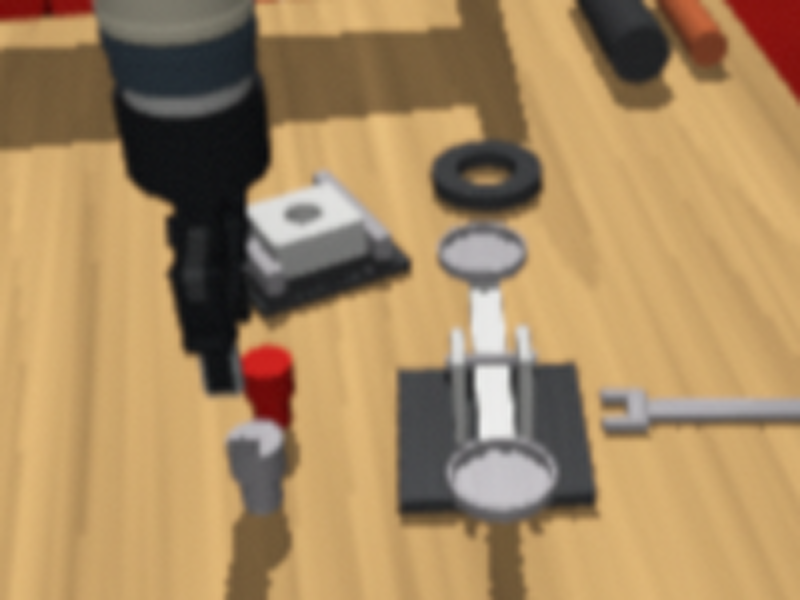

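View pics/t1.png

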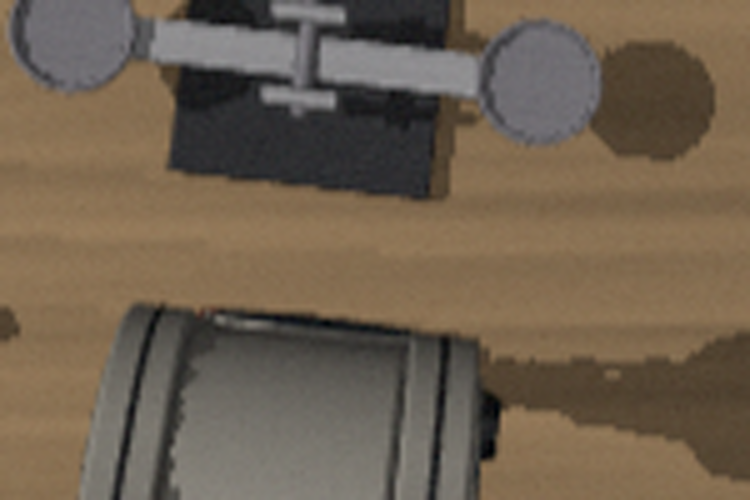

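The rows fell about 7 mm short in x and 11 mm short in y. The side view shows the jaws behind the plunger, near the red decoy but above it. I'll correct sideways, then descend.

```bash
python3 -m handwheel '{"claw":[0.3,0.3,0.3,0.3,0.3],"dp":[[0.0024,-0.0038,0],[0.0024,-0.0038,0],[0.0024,-0.0038,0],[0,0,0],[0,0,0]],"twist":[0,0,0,0,0]}'
python3 - <<'E'
from h import *
c=cam('side');save(c,'s2.png',(130,100,330,250),4)
E
```

```text
clock: 2.28
tool_pos: [0.4564, 0.0173, 0.1172]
ee_rot: [3.142, 0.0, 3.018]
force: [-0.1, -0.9, 0.2]
finger_gap: 0.0596
```

View pics/s2.png

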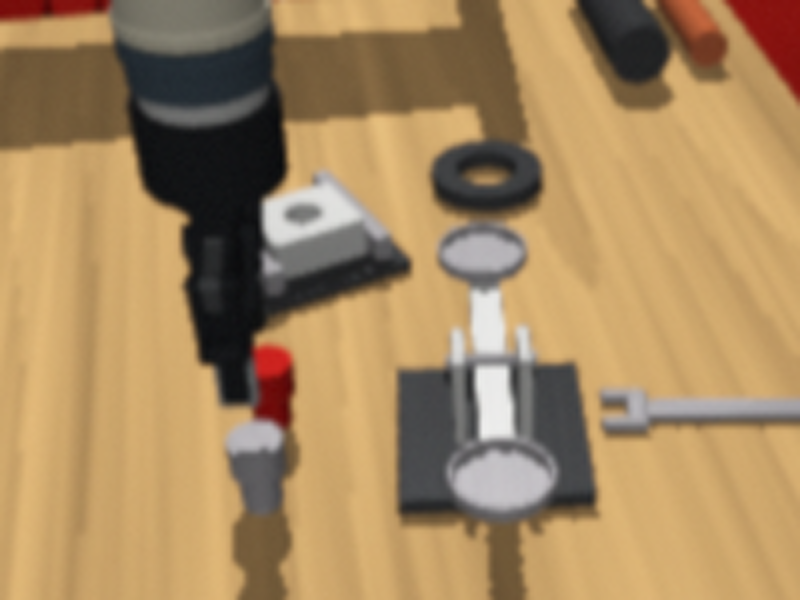

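The jaws are now lined up with the plunger in x, so I'll descend to TCP z = 0.047.

```bash
python3 -m handwheel '{"claw":[0.3,0.3,0.3,0.3,0.3],"dp":[[0,0,-0.018],[0,0,-0.018],[0,0,-0.018],[0,0,-0.006],[0,0,0]],"twist":[0,0,0,0,0]}'
python3 - <<'E'
from h import *
c=cam('side');save(c,'s3.png',(160,150,280,240),6)
E
```

```text
clock: 2.75
tool_pos: [0.4552, 0.0178, 0.0559]
ee_rot: [3.142, -0.003, 3.019]
force: [-0.5, 0.1, 0.2]
finger_gap: 0.0599
```

View pics/s3.png

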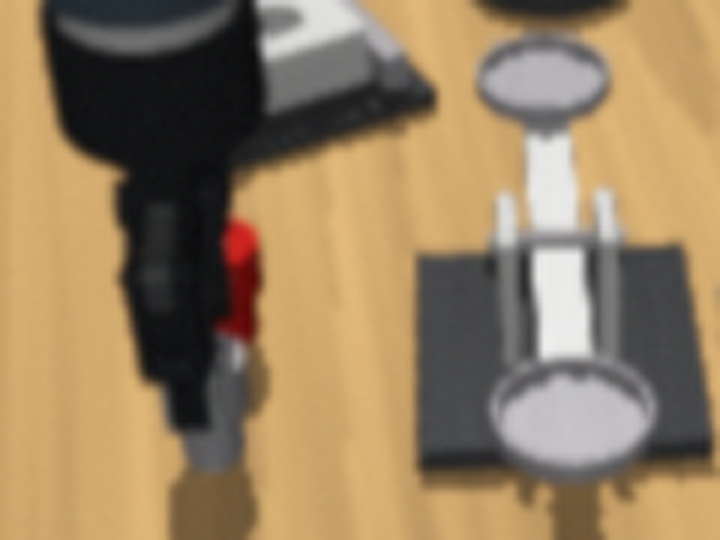

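```bash
python3 -m handwheel '{"claw":[0.3,0.3,0.3,0.3,0.3],"dp":[[0.0005,0,-0.005],[0.0005,0,-0.004],[0,0,0],[0,0,0],[0,0,0]],"twist":[0,0,0,0,0]}'
python3 -m handwheel '{"claw":[0.6,1,1,1,1],"dp":[[0,0,0],[0,0,0],[0,0,0],[0,0,0],[0,0,0]],"twist":[0,0,0,0,0]}'
```

```text
clock: 3.22
tool_pos: [0.4574, 0.0176, 0.0484]
ee_rot: [3.142, 0.0, 3.019]
force: [-0.3, -0.4, 0.5]
finger_gap: 0.0596
clock: 3.63
tool_pos: [0.4574, 0.0176, 0.0485]
ee_rot: [-3.142, 0.001, 3.019]
force: [-0.8, -0.3, 6.1]
finger_gap: 0.0309
```

```bash
python3 -m handwheel '{"claw":[1,1,1,1,1],"dp":[[0,0,0],[0,0,0.005],[0,0,0.005],[0,0,0.005],[0,0,0]],"twist":[0,0,0,0,0]}'
python3 - <<'E'
from h import *
c=cam('side');save(c,'s4.png',(160,150,280,240),6);print(read_state()['force'])
E
```

```text
clock: 4.05
tool_pos: [0.4577, 0.0176, 0.0641]
ee_rot: [-3.142, 0.001, 3.019]
force: [-0.3, -0.0, -2.8]
finger_gap: 0.0308
[-0.08356494  0.21652292 -2.90639623]
```

View pics/s4.png

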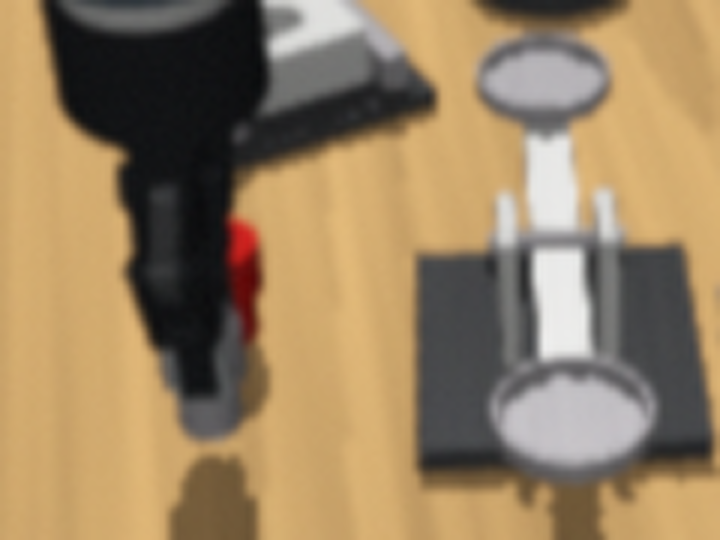

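Held and lifted. The wrist reads about 3 N, so this one may be the heavier. Now to the left pan, aiming TCP at (0.617, 0.153).

```bash
python3 -m handwheel '{"claw":[1,1,1,1,1],"dp":[[0,0,0.022],[0,0,0.022],[0,0,0.022],[0.005,0.004,0.022],[0.01,0.009,0.012]],"twist":[0,0,0,0,0]}'
python3 -m handwheel '{"claw":[1,1,1,1,1],"dp":[[0.023,0.02,0],[0.023,0.02,0],[0.023,0.02,0],[0.023,0.02,0],[0.023,0.02,0]],"twist":[0,0,0,0,0]}'
python3 -m handwheel '{"claw":[1,1,1,1,1],"dp":[[0.023,0.02,0],[0.006,0.004,0],[0,0,0],[0,0,0],[0,0,0]],"twist":[0,0,0,0,0]}'
```

```text
clock: 4.52
tool_pos: [0.4722, 0.0302, 0.1654]
ee_rot: [-3.141, 0.002, 3.018]
force: [1.0, 0.6, -3.6]
finger_gap: 0.0312
clock: 4.93
tool_pos: [0.588, 0.1317, 0.1627]
ee_rot: [-3.141, -0.001, 3.019]
force: [-0.5, -1.2, -2.8]
finger_gap: 0.0312
clock: 5.35
tool_pos: [0.6153, 0.154, 0.1628]
ee_rot: [-3.141, -0.001, 3.018]
force: [-0.2, -0.2, -2.5]
finger_gap: 0.0311
```

```bash
python3 -m handwheel '{"claw":[1,1,1,1,1],"dp":[[0,0,-0.012],[0,0,-0.012],[0,0,-0.01],[0,0,-0.003],[0,0,0]],"twist":[0,0,0,0,0]}'
python3 - <<'E'
from h import *
c=cam('side');save(c,'s5.png',(200,110,320,200),6);print(read_state()['tool_pos'],read_state()['force'])
E
```

```text
clock: 5.77
tool_pos: [0.6154, 0.154, 0.1255]
ee_rot: [-3.141, -0.002, 3.018]
force: [0.6, 0.3, -2.2]
finger_gap: 0.0307
[0.61587806 0.15421328 0.12618762] [ 0.28752286 -0.65433856 -1.98690116]
```

View pics/s5.png

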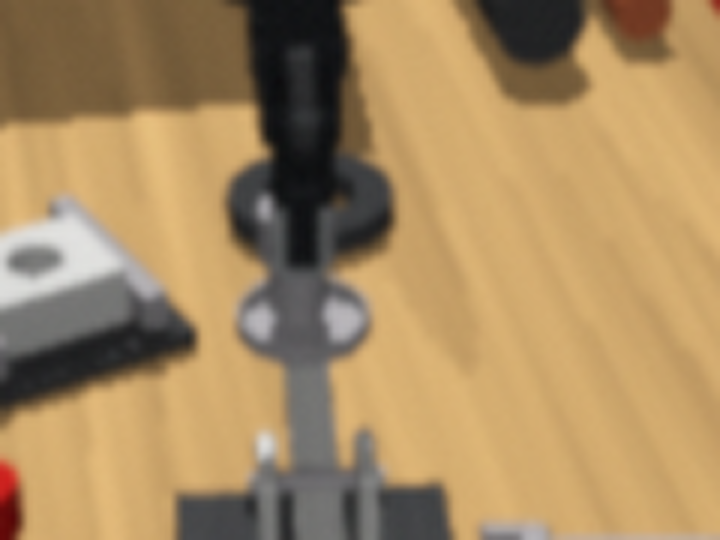

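The plunger (x≈303) is centred over the left pan (x≈305). I'll lower it gently.

```bash
python3 -m handwheel '{"claw":[1,1,1,1,1],"dp":[[0,0,-0.001],[0,0,-0.001],[0,0,-0.001],[0,0,-0.001],[0,0,0]],"twist":[0,0,0,0,0]}'
python3 -m handwheel '{"claw":[1,1,1,1,1],"dp":[[0,0,-0.0005],[0,0,-0.0005],[0,0,-0.0005],[0,0,0],[0,0,0]],"twist":[0,0,0,0,0]}'
```

```text
clock: 6.23
tool_pos: [0.6162, 0.1546, 0.122]
ee_rot: [-3.142, -0.0, 3.019]
force: [0.3, 0.3, -3.3]
finger_gap: 0.031
clock: 6.65
tool_pos: [0.6162, 0.1546, 0.1205]
ee_rot: [3.142, -0.0, 3.019]
force: [-0.1, 0.0, -2.4]
finger_gap: 0.0309
```

```bash
python3 -m handwheel '{"claw":[1,1,1,1,1],"dp":[[0,0,-0.0007],[0,0,-0.0007],[0,0,-0.0007],[0,0,-0.0007],[0,0,-0.0007]],"twist":[0,0,0,0,0]}'
python3 - <<'E'
from h import *
c=cam('side');save(c,'s6.png',(200,110,320,200),6);print(read_state()['tool_pos'],read_state()['force'])
E
```

```text
clock: 7.07
tool_pos: [0.6162, 0.1546, 0.117]
ee_rot: [3.142, -0.0, 3.019]
force: [0.2, -0.4, -1.5]
finger_gap: 0.0311
[0.61612107 0.15459856 0.11683889] [-1.08883732 -0.41353019 -2.50777308]
```

View pics/s6.png

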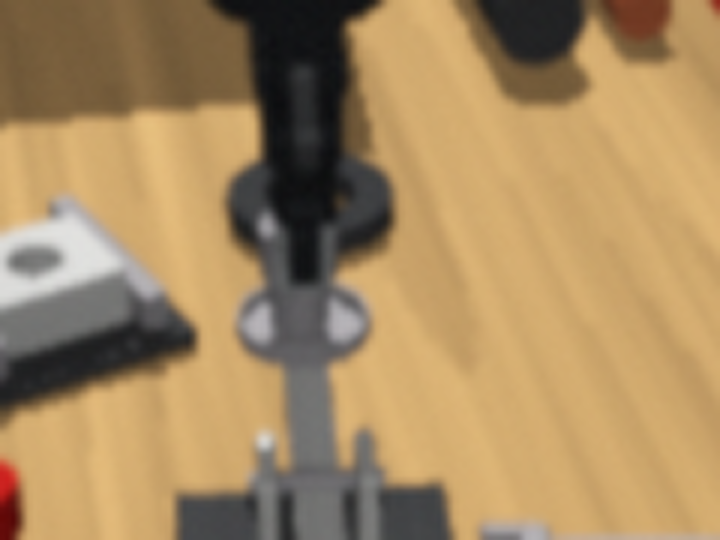

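```bash
python3 -m handwheel '{"claw":[0.6,0.4,0.2,0.1,0],"dp":[[0,0,0],[0,0,0],[0,0,0],[0,0,0],[0,0,0]],"twist":[0,0,0,0,0]}'
python3 - <<'E'
from h import *
c=cam('side');save(c,'s7.png',(200,110,320,200),6);print(read_state()['tool_pos'],read_state()['force'])
E
```

```text
clock: 7.53
tool_pos: [0.6163, 0.1546, 0.1173]
ee_rot: [3.142, 0.0, 3.019]
force: [0.0, 0.1, 0.6]
finger_gap: 0.0803
[0.61631132 0.15458965 0.11722718] [-0.49777354  0.28854129  0.6184104 ]
```

View pics/s7.png

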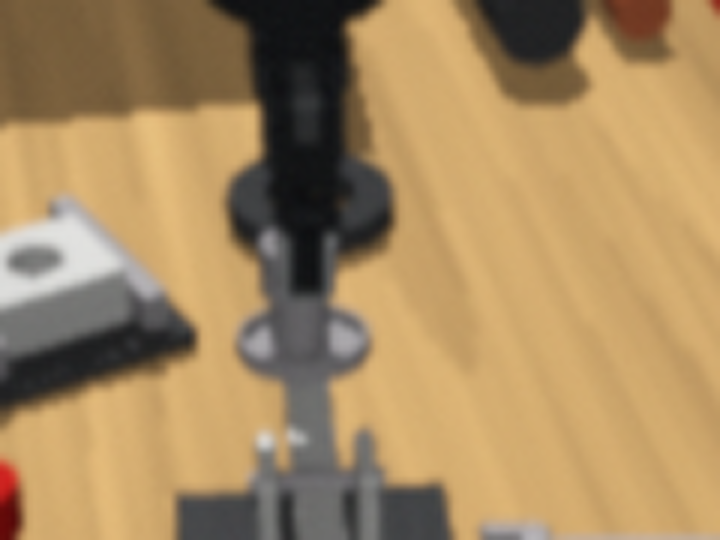

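The plunger is standing in the left pan and the pan has dropped. Next is the other plunger.

```bash
python3 -m handwheel '{"claw":[0,0,0,0,0],"dp":[[0,0,0.005],[0,0,0.02],[0,0,0.025],[0,0,0.025],[-0.004,-0.01,0.015]],"twist":[0,0,0,0,0]}'
python3 -m handwheel '{"claw":[0.3,0.3,0.3,0.3,0.3],"dp":[[-0.0119,-0.0294,0],[-0.0119,-0.0294,0],[-0.0119,-0.0294,0],[-0.0119,-0.0294,0],[-0.0119,-0.0294,0]],"twist":[0,0,0,0,0]}'
python3 -m handwheel '{"claw":[0.3,0.3,0.3,0.3,0.3],"dp":[[-0.0119,-0.0294,0],[-0.0119,-0.0294,0],[-0.0119,-0.0294,0],[-0.0119,-0.0294,0],[-0.0119,-0.0294,0]],"twist":[0,0,0,0,0]}'
python3 -m handwheel '{"claw":[0.3,0.3,0.3,0.3,0.3],"dp":[[-0.0119,-0.0294,-0.01],[-0.0119,-0.0294,-0.02],[-0.0119,-0.0294,-0.02],[0,0,-0.02],[0,0,0]],"twist":[0,0,0,0,0]}'
```

```text
clock: 8.0
tool_pos: [0.613, 0.1457, 0.21]
ee_rot: [3.14, 0.003, 3.02]
force: [0.0, -0.1, -0.3]
finger_gap: 0.0853
clock: 8.42
tool_pos: [0.552, -0.0035, 0.2076]
ee_rot: [-3.142, 0.001, 3.019]
force: [0.6, -1.2, 0.1]
finger_gap: 0.0601
clock: 8.83
tool_pos: [0.4924, -0.1507, 0.2077]
ee_rot: [-3.141, 0.001, 3.019]
force: [0.6, -0.1, 0.3]
finger_gap: 0.0601
clock: 9.25
tool_pos: [0.4555, -0.2382, 0.1343]
ee_rot: [3.139, -0.004, 3.015]
force: [0.2, 1.0, 0.9]
finger_gap: 0.0595
```

```bash
python3 -m handwheel '{"claw":[0.3,0.3,0.3,0.3,0.3],"dp":[[0.0025,0.0056,0],[0,0,-0.012],[0,0,-0.012],[0,0,-0.006],[0,0,0]],"twist":[0,0,0,0,0]}'
python3 - <<'E'
from h import *
c=cam('side');save(c,'s8.png',(140,240,260,330),6);save(cam('top'),'t8.png',(180,180,380,300),4);print(read_state()['tool_pos'],read_state()['force'])
E
```

```text
clock: 9.67
tool_pos: [0.4605, -0.2308, 0.1073]
ee_rot: [3.141, -0.0, 3.02]
force: [0.6, 0.6, 0.5]
finger_gap: 0.0601
[ 0.46070753 -0.23150149  0.10810664] [-0.22076326  0.34905164 -0.12791018]
```

View pics/s8.png

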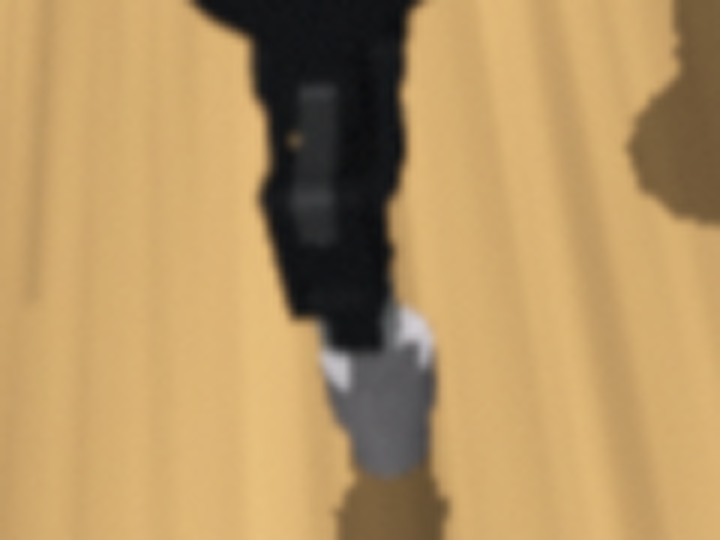

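View pics/t8.png

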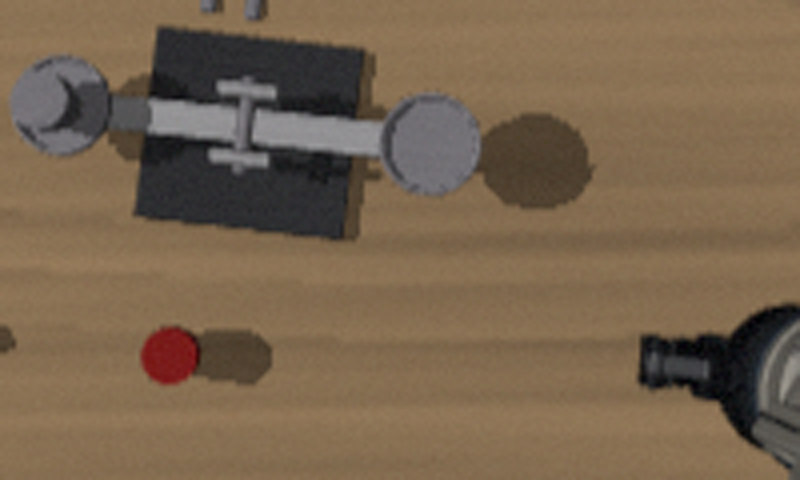

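The top view shows plunger 1 in the left pan at (45,100), leaning outward, and the right pan raised and empty. Now descending onto plunger 2.

```bash
python3 -m handwheel '{"claw":[0.3,0.3,0.3,0.3,0.3],"dp":[[-0.0017,-0.001,-0.012],[0,0,-0.015],[0,0,-0.015],[0,0,-0.012],[0,0,-0.005]],"twist":[0,0,0,0,0]}'
python3 -m handwheel '{"claw":[0.3,0.3,0.3,0.3,0.3],"dp":[[0,0,0],[0,0,0],[0,0,0],[0,0,0],[0,0,0]],"twist":[0,0,0,0,0]}'
```

```text
clock: 10.18
tool_pos: [0.4584, -0.2327, 0.0477]
ee_rot: [3.141, -0.0, 3.019]
force: [-0.4, 0.7, -0.7]
finger_gap: 0.0598
clock: 10.6
tool_pos: [0.4587, -0.2332, 0.0488]
ee_rot: [-3.141, 0.001, 3.019]
force: [0.2, -0.2, 0.3]
finger_gap: 0.06
```

```bash
python3 -m handwheel '{"claw":[0.6,1,1,1,1],"dp":[[0,0,0],[0,0,0],[0,0,0],[0,0,0],[0,0,0]],"twist":[0,0,0,0,0]}'
python3 -m handwheel '{"claw":[1,1,1,1,1],"dp":[[0,0,0],[0,0,0.01],[0,0,0.02],[0,0,0.02],[0,0,0]],"twist":[0,0,0,0,0]}'
python3 - <<'E'
from h import *
c=cam('side');save(c,'s9.png',(140,220,260,330),5);print(read_state()['tool_pos'],read_state()['force'])
c=cam('top')
u,v=w2px(c,[[.5877,-.0641,.08]])[0]
print(np.median([px2w(c,u+i,v+j)[2] for i in range(-6,7) for j in range(-6,7)]),read_state()['force'])
save(c,'t9.png',(270,190,310,240),12)
E
```

```text
clock: 11.02
tool_pos: [0.4585, -0.2331, 0.0485]
ee_rot: [-3.141, 0.001, 3.019]
force: [-1.8, 0.2, 6.7]
finger_gap: 0.0312
clock: 11.43
tool_pos: [0.4596, -0.2339, 0.1017]
ee_rot: [-3.139, 0.004, 3.019]
force: [1.3, -1.1, -0.8]
finger_gap: 0.0314
[ 0.45917658 -0.23359608  0.09998124] [-0.24273863 -0.32360566 -1.8493375 ]
0.08049121680984417 [ 0.26284696  0.20622659 -1.73628824]
```

View pics/t9.png

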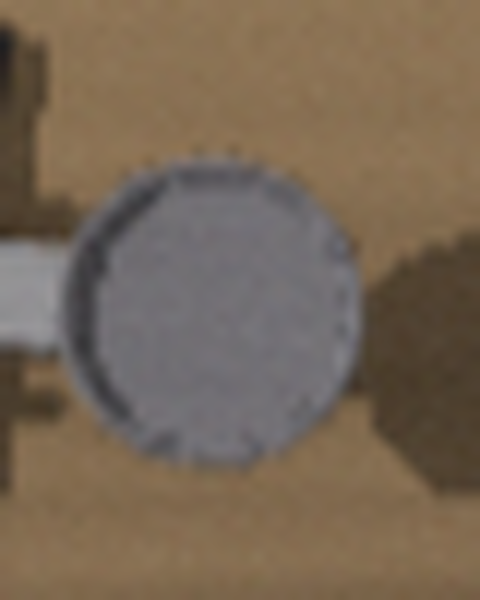

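View pics/s9.png

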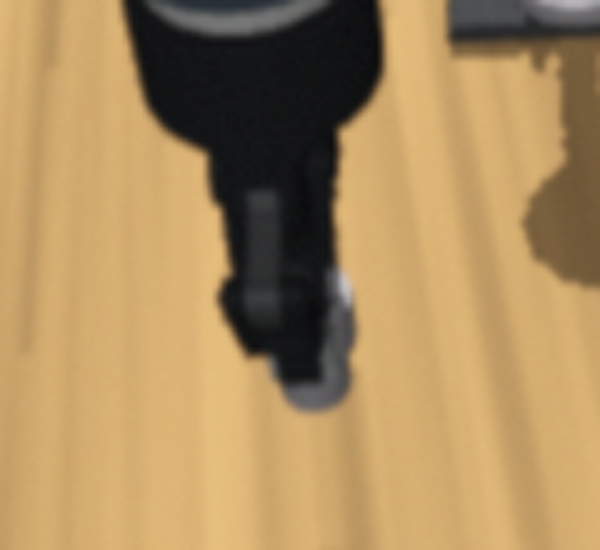

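```bash
python3 -m handwheel '{"claw":[1,1,1,1,1],"dp":[[0,0,0.02],[0,0,0.02],[0.005,0.007,0.02],[0.0161,0.0213,0.01],[0.0161,0.0213,0]],"twist":[0,0,0,0,0]}'
python3 -m handwheel '{"claw":[1,1,1,1,1],"dp":[[0.0161,0.0213,0],[0.0161,0.0213,0],[0.0161,0.0213,0],[0.0161,0.0213,0],[0.0161,0.0213,0]],"twist":[0,0,0,0,0]}'
python3 -m handwheel '{"claw":[1,1,1,1,1],"dp":[[0.011,0.0145,0],[0,0,0],[0,0,0],[0,0,0],[0,0,0]],"twist":[0,0,0,0,0]}'
```

```text
clock: 11.95
tool_pos: [0.4961, -0.1837, 0.1694]
ee_rot: [-3.141, 0.002, 3.016]
force: [0.7, 0.3, -1.9]
finger_gap: 0.0309
clock: 12.37
tool_pos: [0.5761, -0.0756, 0.1667]
ee_rot: [3.141, -0.002, 3.019]
force: [0.5, -0.6, -2.2]
finger_gap: 0.0315
clock: 12.78
tool_pos: [0.5863, -0.0631, 0.1676]
ee_rot: [-3.142, -0.001, 3.018]
force: [0.2, -0.7, -1.6]
finger_gap: 0.0309
```

```bash
python3 -m handwheel '{"claw":[1,1,1,1,1],"dp":[[0.001,0,-0.01],[0.001,0,-0.01],[0,0,-0.009],[0,0,-0.003],[0,0,0]],"twist":[0,0,0,0,0]}'
python3 - <<'E'
from h import *
c=cam('side');save(c,'s10.png',(200,150,320,240),6);print(read_state()['tool_pos'],read_state()['force'])
E
```

```text
clock: 13.2
tool_pos: [0.5883, -0.0625, 0.1345]
ee_rot: [3.141, -0.002, 3.018]
force: [-0.9, -0.5, -0.9]
finger_gap: 0.0309
[ 0.58862426 -0.06246377  0.13533226] [ 0.48489278  0.64635746 -0.60787342]
```

View pics/s10.png

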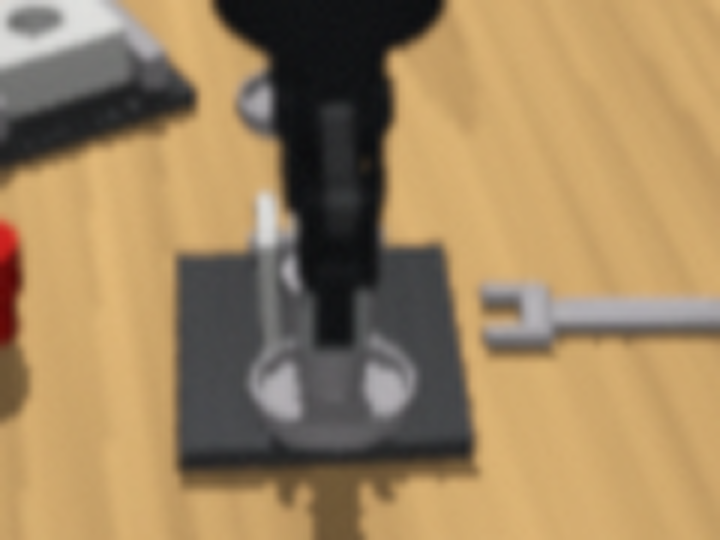

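```bash
python3 -m handwheel '{"claw":[1,1,1,1,1],"dp":[[0,0,-0.0007],[0,0,-0.0007],[0,0,-0.0006],[0,0,0],[0,0,0]],"twist":[0,0,0,0,0]}'
python3 -m handwheel '{"claw":[1,1,1,1,1],"dp":[[0,0,-0.0005],[0,0,-0.0005],[0,0,0],[0,0,0],[0,0,0]],"twist":[0,0,0,0,0]}'
```

```text
clock: 13.67
tool_pos: [0.5891, -0.0624, 0.1342]
ee_rot: [-3.142, 0.0, 3.019]
force: [-0.4, -0.4, -1.0]
finger_gap: 0.031
clock: 14.08
tool_pos: [0.589, -0.0624, 0.1331]
ee_rot: [-3.142, 0.0, 3.019]
force: [0.3, 0.6, -1.7]
finger_gap: 0.0309
```

```bash
python3 -m handwheel '{"claw":[1,1,1,1,1],"dp":[[0,0,-0.0005],[0,0,-0.0005],[0,0,-0.0005],[0,0,0],[0,0,0]],"twist":[0,0,0,0,0]}'
python3 - <<'E'
from h import *
print(read_state()['tool_pos'],read_state()['force'])
c=cam('side');save(c,'s11.png',(200,150,320,240),6)
E
```

```text
clock: 14.5
tool_pos: [0.589, -0.0624, 0.1315]
ee_rot: [3.142, -0.0, 3.019]
force: [0.4, 0.4, -1.6]
finger_gap: 0.0308
[ 0.58897391 -0.06238427  0.13151535] [ 0.35119118  0.36102993 -1.57836611]
```

View pics/s11.png

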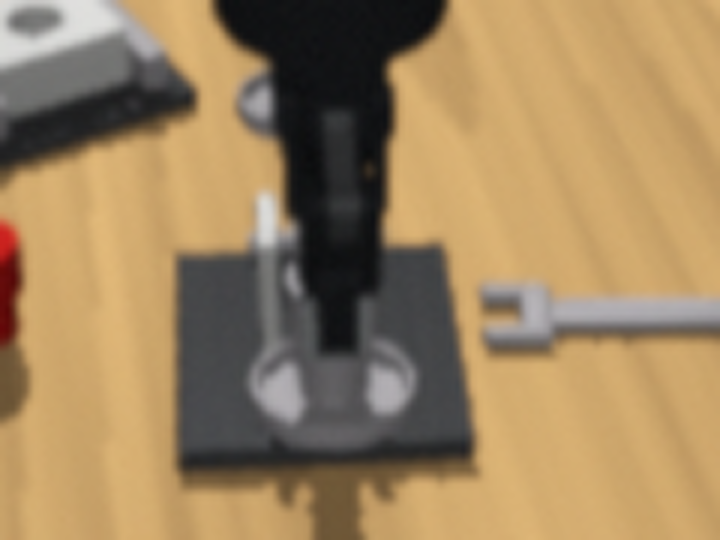

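```bash
python3 -m handwheel '{"claw":[1,1,1,1,1],"dp":[[0,0,-0.0005],[0,0,-0.0005],[0,0,-0.0005],[0,0,0],[0,0,0]],"twist":[0,0,0,0,0]}'
python3 -m handwheel '{"claw":[1,1,1,1,1],"dp":[[0,0,-0.0005],[0,0,-0.0005],[0,0,0],[0,0,0],[0,0,0]],"twist":[0,0,0,0,0]}'
```

```text
clock: 14.97
tool_pos: [0.589, -0.0624, 0.13]
ee_rot: [3.142, -0.0, 3.019]
force: [0.6, -0.0, -1.2]
finger_gap: 0.0306
clock: 15.38
tool_pos: [0.5891, -0.0624, 0.1292]
ee_rot: [-3.142, 0.0, 3.019]
force: [-0.1, -0.4, 0.8]
finger_gap: 0.0309
```

Contact: the force rose from -1.2 to +0.8 N. Letting go.

```bash
python3 -m handwheel '{"claw":[0.7,0.5,0.2,0,0],"dp":[[0,0,0],[0,0,0],[0,0,0],[0,0,0],[0,0,0]],"twist":[0,0,0,0,0]}'
python3 -m handwheel '{"claw":[0,0,0,0,0],"dp":[[0,0,0.01],[0,0,0.02],[0,0,0.025],[0,0,0.02],[0,0,0]],"twist":[0,0,0,0,0]}'
python3 -m handwheel '{"claw":[0,0,0,0,0],"dp":[[-0.03,0,0],[-0.03,0,0],[-0.03,0,0],[-0.03,0,0],[-0.03,0,0]],"twist":[0,0,0,0,0]}'
python3 - <<'E'
from h import *
c=cam('side');save(c,'s12.png',(180,110,340,230),5)
c=cam('top');save(c,'t12.png',(180,180,310,245),6)
for p in([.6157,.1533,.07],[.5877,-.0641,.07]):
    u,v=w2px(c,[p])[0]
    print(np.round([px2w(c,u+i,v+j)[2] for i in range(-12,13,4) for j in (-8,0,8)],3))
E
```

```text
clock: 15.8
tool_pos: [0.589, -0.0624, 0.1291]
ee_rot: [-3.142, 0.0, 3.019]
force: [-0.4, -0.2, -0.7]
finger_gap: 0.0771
clock: 16.22
tool_pos: [0.5905, -0.0627, 0.2091]
ee_rot: [-3.141, 0.007, 3.019]
force: [0.8, 0.4, 0.2]
finger_gap: 0.0854
clock: 16.63
tool_pos: [0.4375, -0.0622, 0.2042]
ee_rot: [-3.142, 0.0, 3.019]
force: [-0.1, -0.1, -0.1]
finger_gap: 0.0852
[-0.002  0.106 -0.001  0.105  0.106  0.064  0.104  0.11   0.057  0.055
  0.11   0.057  0.059  0.069  0.059  0.055  0.061  0.066 -0.002  0.063
  0.001]
[-0.001  0.081  0.001  0.078  0.129  0.085  0.129  0.132  0.078  0.128
  0.127  0.078  0.131  0.13   0.082  0.082  0.08   0.088  0.001  0.087
 -0.001]
```

View pics/s12.png

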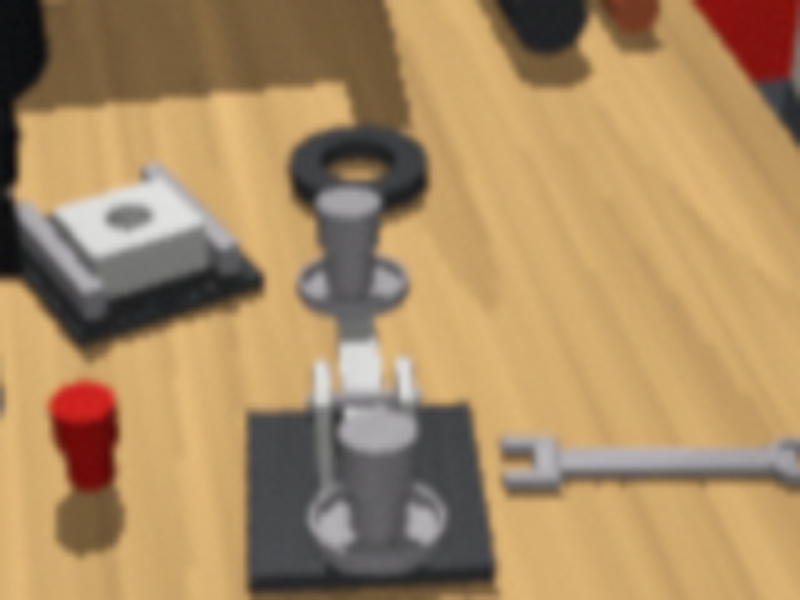

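View pics/t12.png

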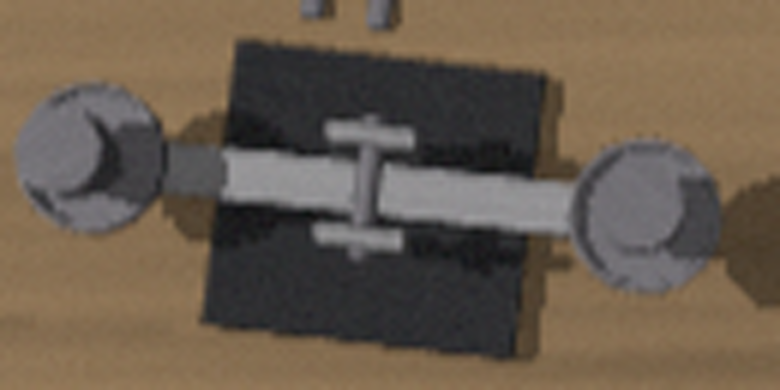

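The left pan has dropped (floor z about 0.058 against 0.080 on the right), and both plungers are let go and standing. That agrees with the wrist weights of about 3 N and 1.9 N. Next I measure the left plunger's collar for the re-grip.

Run:
```python
from h import *
c=cam('top');save(c,'t13.png',(165,185,225,230),12)
c2=cam('side');save(c2,'s13.png',(225,135,275,180),14)
import pickle;pickle.dump((c,c2),open('p13.pkl','wb'))
R=c['range_z']
# top-of-plunger points cloud
vv,uu=np.mgrid[185:230,165:225]
pts=np.array([px2w(c,u,v) for u,v in zip(uu.ravel(),vv.ravel())])
m=(pts[:,2]>.098)&(pts[:,2]<.125)
print(m.sum(),pts[m].mean(0),pts[m].min(0),pts[m].max(0))
m=(pts[:,2]>.05)&(pts[:,2]<.072)&(pts[:,1]>.11); print(pts[m].min(0),pts[m].max(0))
```

```text
187 [0.61582502 0.15848252 0.10705518] [0.59985356 0.14243607 0.09802129] [0.63254727 0.17576492 0.11258719]
[0.58749973 0.11113964 0.05126204] [0.64689071 0.18279702 0.07032627]
```

View pics/t13.png

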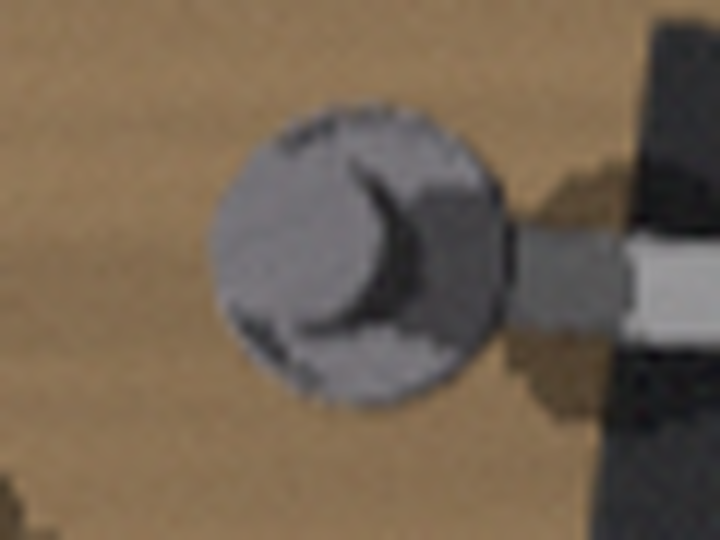

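View pics/s13.png

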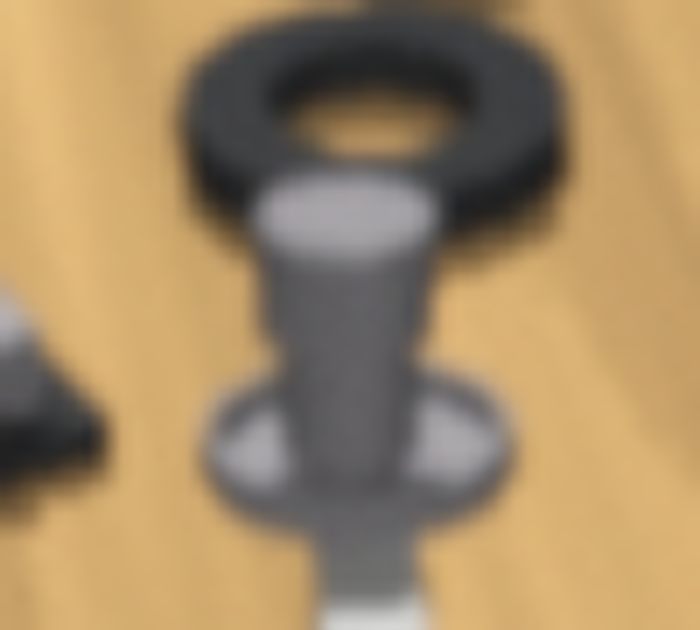

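The collar top centre is at (0.6158, 0.1585, 0.107), leaning outward, with the foot at about z = 0.0585. Moving over it.

```bash
python3 -m handwheel '{"claw":[0.2,0.2,0.2,0.2,0.2],"dp":[[0.0223,0.0274,0],[0.0223,0.0274,0],[0.0223,0.0274,0],[0.0223,0.0274,0],[0.0223,0.0274,0]],"twist":[0,0,0,0,0]}'
python3 -m handwheel '{"claw":[0.2,0.2,0.2,0.2,0.2],"dp":[[0.0223,0.0274,0],[0.0223,0.0274,0],[0.0223,0.0274,0],[0,0,-0.01],[0,0,-0.01]],"twist":[0,0,0,0,0]}'
python3 -m handwheel '{"claw":[0.2,0.2,0.2,0.2,0.2],"dp":[[0,0,-0.01],[0,0,-0.01],[0,0,0],[0,0,0],[0,0,0]],"twist":[0,0,0,0,0]}'
```

```text
clock: 17.25
tool_pos: [0.5525, 0.0763, 0.2039]
ee_rot: [3.142, 0.0, 3.019]
force: [1.0, -0.8, -0.0]
finger_gap: 0.0677
clock: 17.67
tool_pos: [0.6191, 0.1587, 0.1826]
ee_rot: [3.142, 0.0, 3.021]
force: [0.0, -1.0, -0.9]
finger_gap: 0.0684
clock: 18.08
tool_pos: [0.6174, 0.1561, 0.1647]
ee_rot: [3.141, 0.001, 3.018]
force: [0.2, -0.7, -0.3]
finger_gap: 0.0684
```

```bash
python3 -m handwheel '{"claw":[0.2,0.2,0.2,0.2,0.2],"dp":[[-0.0012,0.001,-0.012],[0,0,-0.012],[0,0,-0.012],[0,0,-0.005],[0,0,0]],"twist":[0,0,0,0,0]}'
python3 - <<'E'
from h import *
c2=cam('side');save(c2,'s14.png',(215,125,285,185),10);print(read_state()['tool_pos'])
E
```

```text
clock: 18.5
tool_pos: [0.6159, 0.1574, 0.1227]
ee_rot: [-3.141, -0.001, 3.018]
force: [0.0, -0.4, -0.5]
finger_gap: 0.0682
[0.61619347 0.15755955 0.12344887]
```

View pics/s14.png

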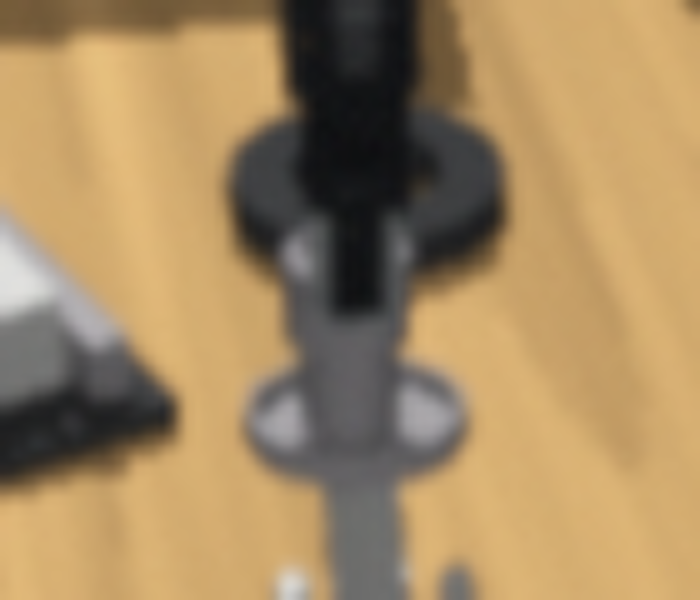

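```bash
python3 -m handwheel '{"claw":[0.35,0.45,0.5,0.5,0.5],"dp":[[-0.001,0,-0.006],[0,0,-0.006],[0,0,-0.003],[0,0,0],[0,0,0]],"twist":[0,0,0,0,0]}'
```

```text
clock: 18.97
tool_pos: [0.6151, 0.1578, 0.1079]
ee_rot: [-3.142, -0.0, 3.019]
force: [-0.3, 0.6, -0.2]
finger_gap: 0.0428
```

```bash
python3 -m handwheel '{"claw":[0.54,0.57,0.59,0.61,0.63],"dp":[[0,0,0],[0,0,0.0005],[0,0,0.0008],[0,0,0.0008],[0,0,0.0008]],"twist":[0,0,0,0,0]}'
python3 -m handwheel '{"claw":[0.66,0.8,1,1,1],"dp":[[0,0,0.0008],[0,0,0.001],[0,0,0.001],[0,0,0.001],[0,0,0.001]],"twist":[0,0,0,0,0]}'
python3 - <<'E'
from h import *
c2=cam('side');save(c2,'s15.png',(215,125,285,185),10);print(read_state()['tool_pos'])
E
```

```text
clock: 19.38
tool_pos: [0.6152, 0.1577, 0.1111]
ee_rot: [-3.141, 0.0, 3.019]
force: [0.3, -0.4, -0.9]
finger_gap: 0.0325
clock: 19.8
tool_pos: [0.6152, 0.1579, 0.1159]
ee_rot: [3.141, -0.0, 3.019]
force: [0.9, 0.4, -0.2]
finger_gap: 0.0312
[0.61527334 0.15788275 0.1160661 ]
```

View pics/s15.png

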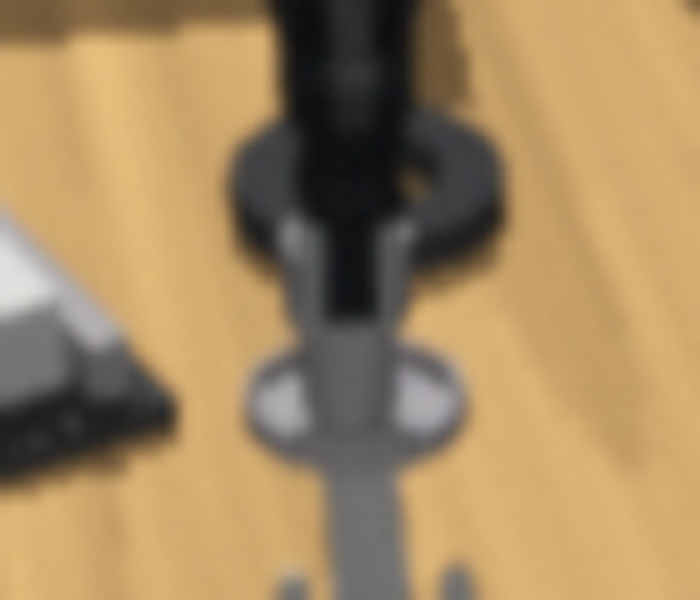

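Gripped with the plunger straightened, and the pan is rising with it. Lifting and carrying to above the nest hole.

```bash
python3 -m handwheel '{"claw":[1,1,1,1,1],"dp":[[0,0,0.003],[0,0,0.006],[0,0,0.01],[0,0,0.012],[0,0,0.012]],"twist":[0,0,0,0,0]}'
python3 -m handwheel '{"claw":[1,1,1,1,1],"dp":[[-0.015,0.016,0],[-0.016,0.017,0],[-0.016,0.017,0],[-0.016,0.017,0],[-0.016,0.017,0]],"twist":[0,0,0,0,0]}'
python3 -m handwheel '{"claw":[1,1,1,1,1],"dp":[[-0.016,0.017,0],[-0.015,0.017,-0.005],[0,0,-0.015],[0,0,-0.015],[0,0,0]],"twist":[0,0,0,0,0]}'
python3 - <<'E'
from h import *
s=read_state();print(s['tool_pos'],s['force'])
E
```

```text
clock: 20.27
tool_pos: [0.6151, 0.1578, 0.1599]
ee_rot: [-3.142, -0.0, 3.019]
force: [0.6, 0.2, -2.4]
finger_gap: 0.0308
clock: 20.68
tool_pos: [0.5355, 0.2424, 0.1597]
ee_rot: [3.141, 0.001, 3.018]
force: [-0.1, 0.7, -1.3]
finger_gap: 0.0308
clock: 21.1
tool_pos: [0.5039, 0.2758, 0.1223]
ee_rot: [-3.14, -0.003, 3.02]
force: [-0.8, 0.0, -3.1]
finger_gap: 0.0308
[0.50385268 0.27582191 0.12229323] [-0.75924255  0.02703297 -3.09910239]
```

```bash
python3 -m handwheel '{"claw":[1,1,1,1,1],"dp":[[0,0,-0.008],[0,0,-0.008],[0,0,-0.007],[0,0,0],[0,0,0]],"twist":[0,0,0,0,0]}'
python3 - <<'E'
from h import *
c2=cam('side');save(c2,'s16.png',(165,110,255,185),8);s=read_state();print(s['tool_pos'],s['force'])
print(w2px(c2,[[.5046,.2768,.04],s['tool_pos']-[0,0,.0485]]))
c=cam('top');save(c,'t16.png',(90,180,230,300),5)
E
```

```text
clock: 21.52
tool_pos: [0.5052, 0.2755, 0.1005]
ee_rot: [-3.141, -0.001, 3.018]
force: [-0.8, -0.2, -2.4]
finger_gap: 0.0312
[0.50539637 0.2756542  0.10088011] [ 0.32226849  0.6758548  -2.98364579]
[[205.34252897 152.29580219]
 [205.25995023 148.8214351 ]]
```

View pics/s16.png

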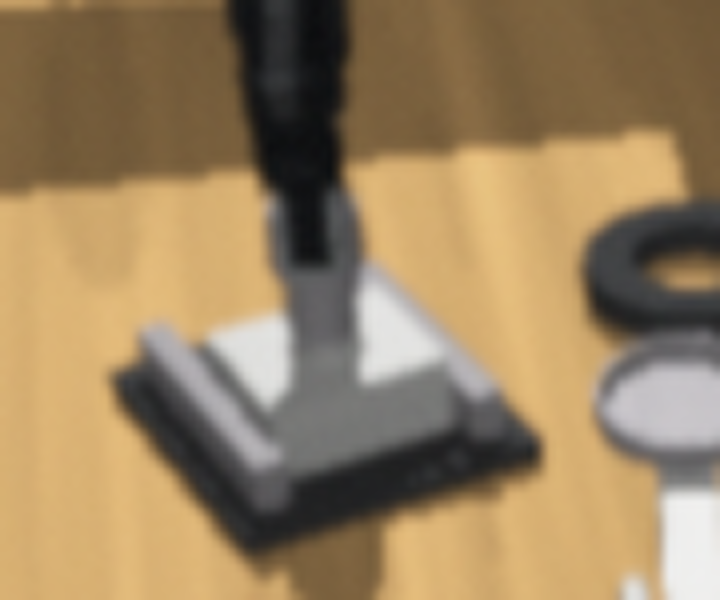

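View pics/t16.png

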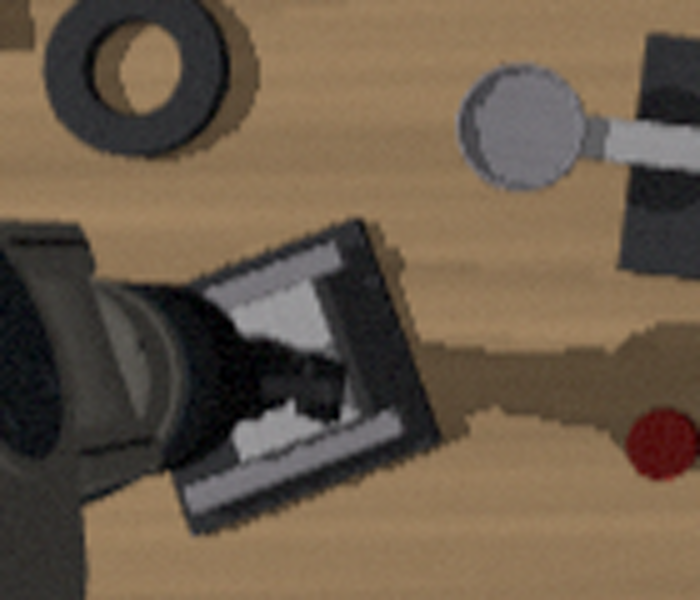

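In the side view the shank centre is at crop x≈323, which is image u≈205. I'll compare that with the hole in the first side image.

Run:
```python
from h import *
import pickle
c=pickle.load(open('side0.pkl','rb'));save(c,'s0h.png',(180,135,230,175),14)
```

```text
(no output)
```

View pics/s0h.png

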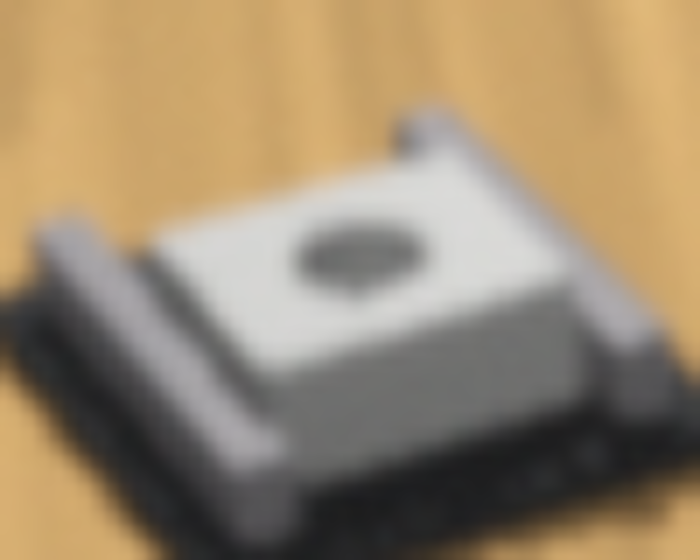

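Run:
```python
from h import *
c=cam('side');save(c,'s17.png',(180,120,230,165),14)
```

```text
(no output)
```

View pics/s17.png

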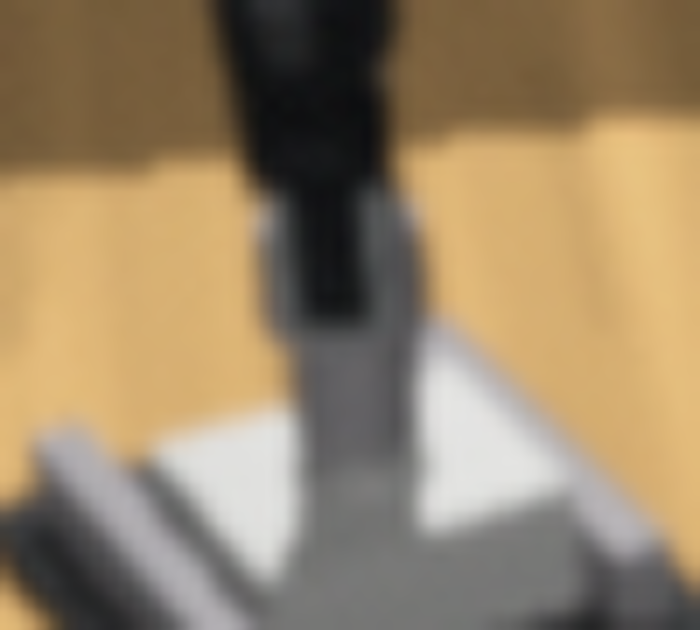

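The shank at u≈205.0 matches the hole at u≈205.3, so x is good to about 0.5 mm. I'll shift y by +1.1 mm and approach.

```bash
python3 -m handwheel '{"claw":[1,1,1,1,1],"dp":[[0,0.0011,-0.003],[0,0,-0.003],[0,0,-0.002],[0,0,-0.001],[0,0,0]],"twist":[0,0,0,0,0]}'
python3 -m handwheel '{"claw":[1,1,1,1,1],"dp":[[0,0,-0.0005],[0,0,-0.0005],[0,0,-0.0005],[0,0,-0.0005],[0,0,0]],"twist":[0,0,0,0,0]}'
```

```text
clock: 22.08
tool_pos: [0.5051, 0.2769, 0.0914]
ee_rot: [-3.141, -0.0, 3.019]
force: [0.9, -0.2, -2.7]
finger_gap: 0.0306
clock: 22.5
tool_pos: [0.5056, 0.277, 0.0908]
ee_rot: [3.141, 0.002, 3.019]
force: [-1.8, 0.1, 7.0]
finger_gap: 0.031
```

```bash
python3 - <<'E'
from h import *
s=read_state();print(s['tool_pos'],s['force'],s['moment'],s['ee_rot'])
E
python3 -m handwheel '{"claw":[1,1,1,1,1],"dp":[[0,0,0.0005],[0,0,0.0005],[0,0,0.0005],[0,0,0.0005],[0,0,0]],"twist":[0,0,0,0,0]}'
python3 - <<'E'
from h import *
s=read_state();print(s['tool_pos'],s['force'],s['moment'],s['ee_rot'])
E
```

```text
[0.50559235 0.27701007 0.09075232] [-1.77650373  0.06281358  6.95157308] [-0.25384715  0.4172299  -0.05534696] [3.14100621e+00 1.51265857e-03 3.01864126e+00]
clock: 22.92
tool_pos: [0.5051, 0.2769, 0.0915]
ee_rot: [-3.141, -0.0, 3.019]
force: [0.6, -0.5, -2.7]
finger_gap: 0.0308
[0.50512229 0.27685827 0.09153762] [ 0.61177425 -0.4743318  -2.66143793] [0.01003226 0.0111161  0.01560819] [-3.14139038e+00 -3.70208542e-04  3.01865993e+00]
```

Contact with the block top at TCP z≈0.091. The moment hints at contact on the -x/-y side, so I'll feel towards +y and +x under light pressure.

```bash
cat > st.py <<'E'
from h import *
s=read_state();print(np.round(s['tool_pos'],4),np.round(s['force'],1),np.round(s['moment'],3))
E
python3 -m handwheel '{"claw":[1,1,1,1,1],"dp":[[0,0,-0.0005],[0,0,-0.0005],[0,0,-0.0004],[0,0,0],[0,0,0]],"twist":[0,0,0,0,0]}'; python3 st.py
python3 -m handwheel '{"claw":[1,1,1,1,1],"dp":[[0,0.0005,0],[0,0.0005,0],[0,0.0005,0],[0,0,0],[0,0,0]],"twist":[0,0,0,0,0]}'; python3 st.py
```

```text
clock: 23.33
tool_pos: [0.5054, 0.2769, 0.0909]
ee_rot: [3.141, 0.001, 3.019]
force: [-1.1, -1.1, 4.5]
finger_gap: 0.0309
[0.5054 0.2769 0.0909] [-1.1 -1.1  4.5] [-0.308  0.276 -0.029]
clock: 23.75
tool_pos: [0.5051, 0.2785, 0.09]
ee_rot: [3.142, -0.001, 3.019]
force: [0.2, -0.2, -1.6]
finger_gap: 0.0309
[0.5051 0.2785 0.09  ] [ 0.2 -0.2 -1.6] [ 0.12  -0.008  0.014]
```

Sliding +1.5 mm in y made it drop 0.9 mm and the force vanished, so it is at the hole. Lowering gently.

```bash
python3 -m handwheel '{"claw":[1,1,1,1,1],"dp":[[0,0,-0.0005],[0,0,-0.0005],[0,0,-0.0005],[0,0,0],[0,0,0]],"twist":[0,0,0,0,0]}'; python3 st.py
```

```text
clock: 24.17
tool_pos: [0.5053, 0.2787, 0.0888]
ee_rot: [3.141, -0.0, 3.019]
force: [-0.5, 3.2, -1.8]
finger_gap: 0.0309
[0.5053 0.2787 0.0888] [-0.5  3.2 -1.8] [ 0.836 -0.087 -0.001]
```

```bash
python3 -m handwheel '{"claw":[1,1,1,1,1],"dp":[[0,0.0004,0],[0,0,-0.0007],[0,0,-0.0007],[0,0,-0.0007],[0,0,0]],"twist":[0,0,0,0,0]}'; python3 st.py
```

```text
clock: 24.58
tool_pos: [0.5052, 0.2789, 0.0867]
ee_rot: [3.141, -0.0, 3.019]
force: [-0.1, 2.7, -1.3]
finger_gap: 0.0311
[0.5052 0.2789 0.0867] [-0.1  2.7 -1.3] [ 0.729 -0.077 -0.062]
```

```bash
python3 -m handwheel '{"claw":[1,1,1,1,1],"dp":[[0,0.0003,-0.0007],[0,0.0002,-0.001],[0,0,-0.001],[0,0,-0.001],[0,0,-0.001]],"twist":[0,0,0,0,0]}'; python3 st.py
```

```text
clock: 25.0
tool_pos: [0.5051, 0.2791, 0.0819]
ee_rot: [-3.141, -0.0, 3.019]
force: [-0.3, 0.2, -1.7]
finger_gap: 0.0305
[0.5051 0.2791 0.0819] [-0.3  0.2 -1.7] [ 0.126 -0.088 -0.017]
```

```bash
python3 -m handwheel '{"claw":[1,1,1,1,1],"dp":[[0,0,-0.001],[0,0,-0.0015],[0,0,-0.0015],[0,0,-0.0015],[0,0,-0.0015]],"twist":[0,0,0,0,0]}'; python3 st.py
python3 -m handwheel '{"claw":[1,1,1,1,1],"dp":[[0,0,-0.0015],[0,0,-0.0015],[0,0,-0.0015],[0,0,-0.001],[0,0,0]],"twist":[0,0,0,0,0]}'; python3 st.py
```

```text
clock: 25.42
tool_pos: [0.5052, 0.2792, 0.0749]
ee_rot: [-3.141, -0.0, 3.019]
force: [-0.2, -0.7, -0.7]
finger_gap: 0.0308
[0.5052 0.2792 0.0749] [-0.2 -0.7 -0.7] [-0.148 -0.025  0.044]
clock: 25.83
tool_pos: [0.5053, 0.2789, 0.0702]
ee_rot: [-3.141, 0.001, 3.018]
force: [-2.2, -4.0, 5.4]
finger_gap: 0.0312
[0.5053 0.2789 0.0702] [-2.2 -4.   5.4] [-0.756  0.371 -0.015]
```

```bash
python3 -m handwheel '{"claw":[1,1,1,1,1],"dp":[[-0.0003,-0.0004,0.0003],[0,-0.0002,0],[0,0,0],[0,0,0],[0,0,0]],"twist":[0,0,0,0,0]}'; python3 st.py
```

```text
clock: 26.25
tool_pos: [0.5052, 0.2788, 0.0702]
ee_rot: [3.141, 0.001, 3.019]
force: [0.5, -0.9, 5.0]
finger_gap: 0.0309
[0.5052 0.2788 0.0702] [ 0.5 -0.9  5. ] [-0.145  0.021 -0.038]
```

Run:
```python
from h import *
c=cam('side');save(c,'s20.png',(170,115,240,175),10)
```

```text
(no output)
```

View pics/s20.png

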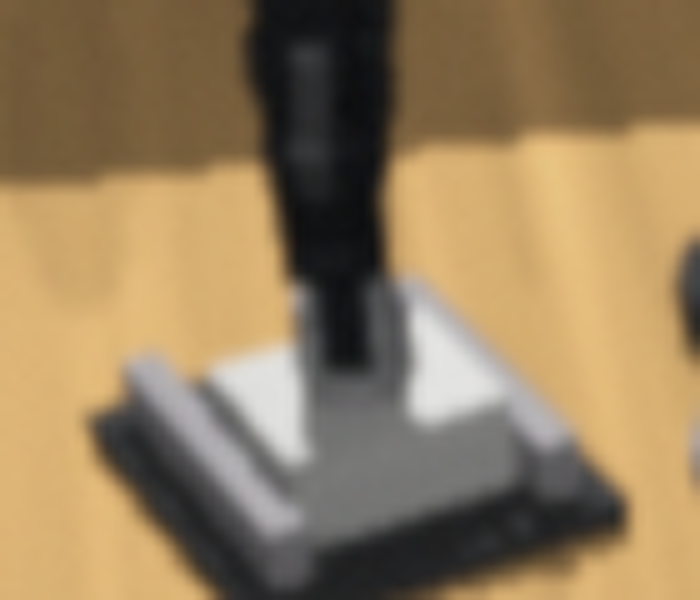

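Still about 5 mm short of home. Lateral load is relieved, so I'll ease down further with a small wiggle.

```bash
python3 -m handwheel '{"claw":[1,1,1,1,1],"dp":[[0,0,-0.0006],[-0.0003,0,-0.0004],[0.0003,0,0],[0,0.0003,0],[0,-0.0003,0]],"twist":[0,0,0,0,0]}'; python3 st.py
```

```text
clock: 26.72
tool_pos: [0.5053, 0.2788, 0.0696]
ee_rot: [3.141, 0.001, 3.019]
force: [-0.5, -1.2, 9.6]
finger_gap: 0.0309
[0.5053 0.2788 0.0696] [-0.5 -1.2  9.6] [-0.064  0.289  0.006]
```

Run:
```python
from h import *
c=cam('side');save(c,'s21.png',(190,130,220,162),22)
for z in(.060,.064,.067,.070): print(z,[w2px(c,[[.5048+dx,.2785+dy,z]])[0].round(1) for dx,dy in((-.017,0),(.017,0),(0,-.017))])
for z in(.038,.040,.043,.046): print('collar bottom',z,[w2px(c,[[.5048+dx,.2785+dy,z]])[0].round(1) for dx,dy in((-.017,0),(.017,0),(0,-.017))])
```

```text
0.06 [array([198.8, 146.7]), array([210.6, 145.5]), array([205.2, 149.1])]
0.064 [array([198.7, 145.5]), array([210.5, 144.3]), array([205.1, 147.9])]
0.067 [array([198.6, 144.6]), array([210.4, 143.4]), array([205., 147.])]
0.07 [array([198.5, 143.6]), array([210.3, 142.5]), array([204.9, 146.1])]
collar bottom 0.038 [array([199.6, 153.2]), array([211.2, 152. ]), array([205.9, 155.6])]
collar bottom 0.04 [array([199.5, 152.6]), array([211.2, 151.4]), array([205.8, 155.1])]
collar bottom 0.043 [array([199.4, 151.7]), array([211.1, 150.5]), array([205.8, 154.2])]
collar bottom 0.046 [array([199.3, 150.8]), array([211. , 149.6]), array([205.7, 153.3])]
```

View pics/s21.png

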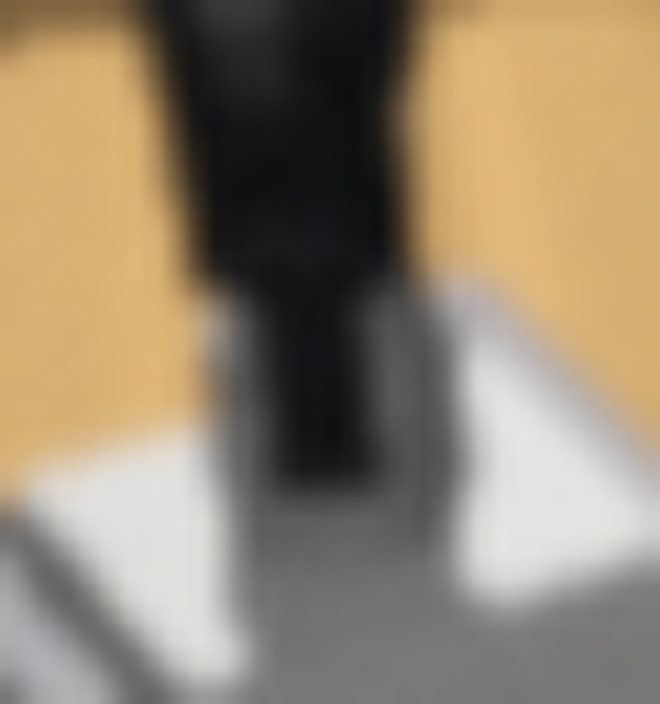

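The collar is still roughly 3–5 mm above the block and the shank is well inside the hole. Grip misalignment is causing the friction, so I'll let go and let it settle by its weight.

```bash
python3 -m handwheel '{"claw":[1,0.8,0.5,0.4,0.4],"dp":[[0,0,0.0007],[0,0,0],[0,0,0],[0,0,0],[0,0,0]],"twist":[0,0,0,0,0]}'; python3 st.py
python3 -m handwheel '{"claw":[0.2,0.2,0.2,0.2,0.2],"dp":[[0,0,0],[0,0,0],[0,0,0.01],[0,0,0.02],[0,0,0.02]],"twist":[0,0,0,0,0]}'
python3 -m handwheel '{"claw":[0.2,0.2,0.2,0.2,0.2],"dp":[[0,0,0.03],[-0.03,0,0.03],[-0.03,0,0.02],[-0.03,0,0.02],[-0.03,0,0]],"twist":[0,0,0,0,0]}'
python3 - <<'E'
from h import *
import pickle
c=cam('side');save(c,'s22.png',(175,120,225,160),14)
t=cam('top');save(t,'t22.png',(100,215,190,295),8);pickle.dump((c,t),open('p22.pkl','wb'))
E
```

```text
clock: 27.18
tool_pos: [0.5046, 0.2787, 0.0692]
ee_rot: [-3.141, -0.001, 3.019]
force: [0.1, 0.1, -1.0]
finger_gap: 0.0514
[0.5046 0.2787 0.0692] [ 0.1  0.1 -1. ] [-0.011  0.025  0.006]
clock: 27.6
tool_pos: [0.5045, 0.2786, 0.1203]
ee_rot: [-3.141, -0.001, 3.019]
force: [-0.2, 0.4, -0.1]
finger_gap: 0.0686
clock: 28.02
tool_pos: [0.3854, 0.2791, 0.2233]
ee_rot: [3.138, 0.005, 3.018]
force: [0.2, 0.3, -0.8]
finger_gap: 0.0685
```

View pics/s22.png

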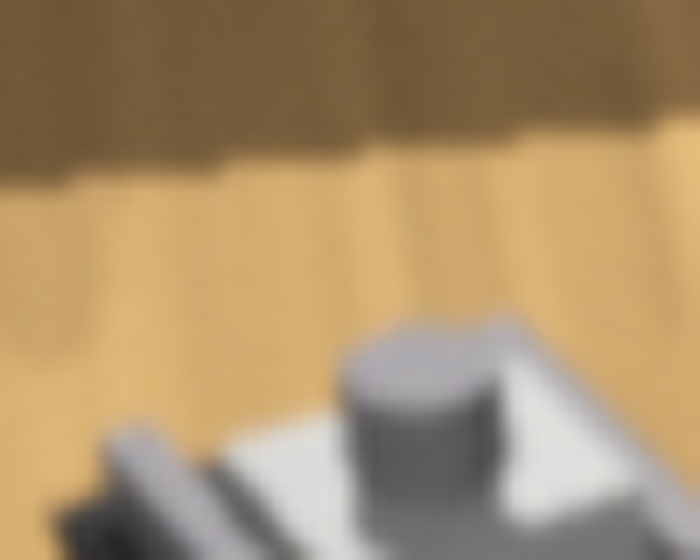

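View pics/t22.png

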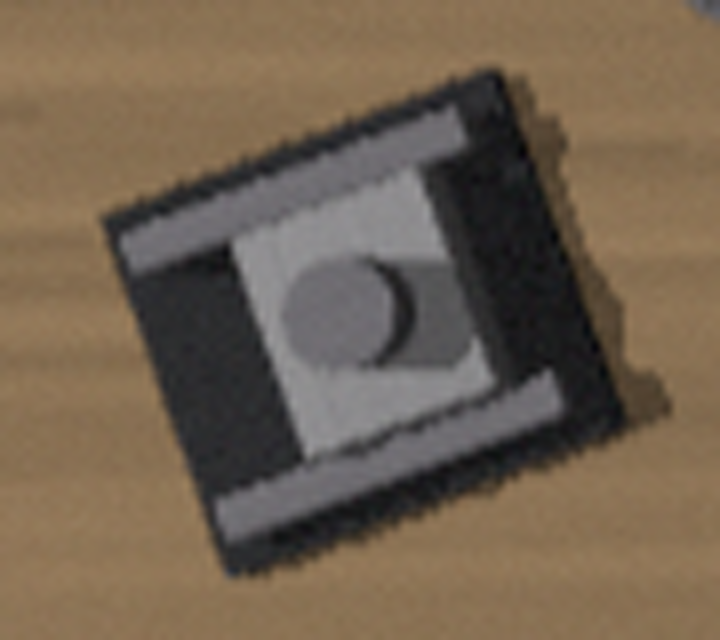

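Plunger released and standing in the block: top disc at (423,368) in the side crop and (340,311) in the top crop. Checking height and tilt.

Run:
```python
from h import *
import pickle
c,t=pickle.load(open('p22.pkl','rb'))
np.set_printoptions(precision=4,suppress=True)
for z in(.062,.064,.066,.068,.070): print(z,w2px(c,[[.5046,.2768,z]])[0],w2px(t,[[.5046,.2768,z]])[0])
print('meas side',(423.5)/14-.5+175,(368.5)/14-.5+120,'top',340.5/8-.5+100,311.5/8-.5+215)
for cam_,u0,v0,r in((t,142,253.5,5),(c,204.7,145.8,3)):
    P=np.array([px2w(cam_,u0+i,v0+j) for i in range(-r,r+1) for j in range(-min(r,2) if cam_ is c else -r,(min(r,2) if cam_ is c else r)+1)])
    print(np.median(P,0),P.std(0))
    A=np.c_[P[:,:2]-P[:,:2].mean(0),np.ones(len(P))];print('slope',np.linalg.lstsq(A,P[:,2],rcond=None)[0])
# reference: block top z by the same cameras
print('block top z',np.median([px2w(t,u,v)[2] for u in range(133,137) for v in (248,250)]),[px2w(t,u,v)[2].round(4) for u,v in((140,265),(151,243),(138,266))])
```

```text
0.062 [204.6453 145.7718] [142.4061 253.9539]
0.064 [204.581  145.1702] [142.163  253.9735]
0.066 [204.5165 144.5671] [141.9189 253.9932]
0.068 [204.4519 143.9626] [141.6738 254.0129]
0.07 [204.3872 143.3566] [141.4278 254.0328]
meas side 204.75 145.82142857142858 top 142.0625 253.4375
[0.5057 0.2775 0.0642] [0.0073 0.0075 0.0027]
slope [-0.0534 -0.0428  0.064 ]
[0.5047 0.2764 0.062 ] [0.0057 0.0077 0.0008]
slope [0.0016 0.0143 0.0621]
block top z 0.03945501617226821 [np.float64(0.0398), np.float64(0.0381), np.float64(0.0422)]
```

The collar top is at z≈0.062–0.064 (home is 0.064) and level, so it dropped fully home. Now checking the lighter plunger and the rest of the bench.

Run:
```python
from h import *
c=cam('side');save(c,'s23.png',s=1.5)
t=cam('top');save(t,'t23.png',(90,110,450,300),2.2)
vv,uu=np.mgrid[195:240,265:315]
P=np.array([px2w(t,u,v) for u,v in zip(uu.ravel(),vv.ravel())])
m=(P[:,2]>.095)&(P[:,2]<.135);print('light top',P[m].mean(0))
m=(P[:,2]>.045)&(P[:,2]<.075)&(P[:,1]<-.035);print('pan',P[m].mean(0),(P[m].min(0)+P[m].max(0))/2)
s=read_state();print(s['tool_pos'],s['clock'])
```

```text
light top [ 0.58897833 -0.06702318  0.10700891]
pan [ 0.58736213 -0.06013404  0.05998868] [ 0.58878163 -0.06392654  0.06066262]
[0.38516428 0.27888017 0.22017631] 28.2167
```

View pics/s23.png

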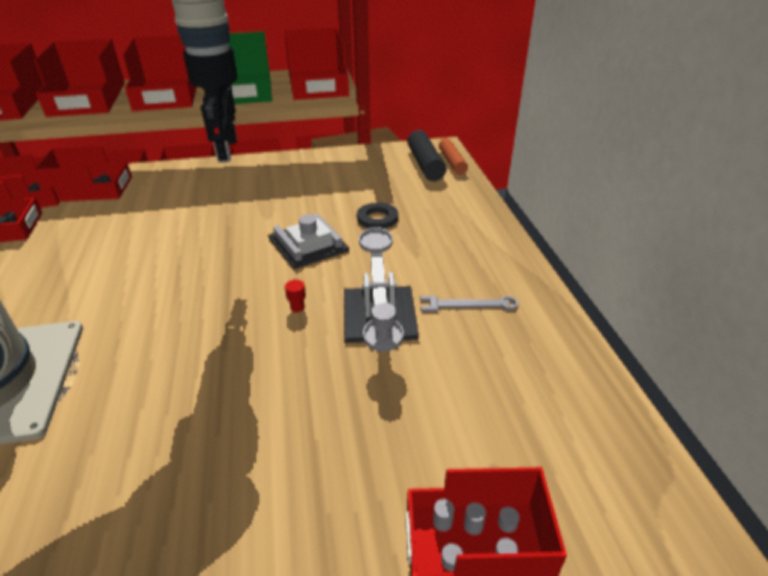

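View pics/t23.png

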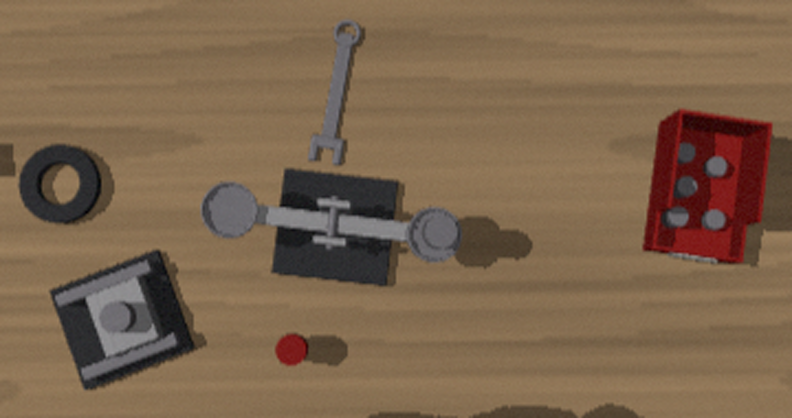

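The heavy plunger is home in the nest, the light one stands in the right pan within a few mm of its centre, and the robot is clear. Other items look undisturbed. One idle call to settle, then I hand in.

```bash
python3 -m handwheel '{"claw":[0.2,0.2,0.2,0.2,0.2],"dp":[[0,0,0],[0,0,0],[0,0,0],[0,0,0],[0,0,0]],"twist":[0,0,0,0,0]}'
python3 -c "from bench import hand_in;print(hand_in())"
```

```text
clock: 28.63
tool_pos: [0.3858, 0.2786, 0.2186]
ee_rot: [-3.141, -0.001, 3.018]
force: [-0.5, -0.8, -0.7]
finger_gap: 0.0688
the job is handed in; nothing more can be done
None
```

I weighed both plungers, seated the heavier one in the nest block and let go, and handed the job in at about 28.6 s of the 72 s. `hand_in` gives no verdict, so this rests on my own last checks.

- **Weighing:** I set one plunger in each pan and let go, and the left pan dropped (floor at about 58 mm against 80 mm on the right). The wrist force agreed: about 3 N for the left plunger and 1.9 N for the right.
- **Feeling for the hole:** The first touch landed on the block's top. Sliding 1.5 mm in +y under light pressure found the hole. The highest wrist reading during the insertion was about 10 N.
- **Last few millimetres:** The plunger stuck roughly 3–5 mm short of home while gripped, so I eased off and let go, and it dropped the rest of the way by its own weight.
- **Heavy plunger at the end:** Its collar top reads about 62 mm from the side camera and 64 mm from the top camera (64 mm is fully home). It sits about 1 mm from where I measured the hole. The side camera shows it level. The top camera's fit gives a slope of about 0.05–0.07 rad, around the 0.05 limit. I put that down to mixed edge pixels and did not check it further.
- **Light plunger at the end:** It stands in the right pan, close to its centre.
- **Rest of the bench:** The bin, flange ring, spanner and red decoy look unmoved in the pictures; I did not measure them. The arm is clear of everything.

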